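# Seat the carrier on the kinematic jig base and lock it with the key

### The arm

A 6-joint arm with a two-finger parallel gripper is mounted at the origin on the work surface. World frame = base frame: x ahead of the robot, y to its left, z up, the work surface at z = 0. Lengths are in m, angles in rad, forces in N, time in s.
With the tool pointing down it reaches from about 0.35 to 0.775 m from the base axis. Payload 5.5 kg.
Tool frame: the origin (TCP) lies midway between the tips of the shut fingers; the grasp point (between the pads) lies 19 mm behind it; z points along the fingers, y is the line along which they close (so a half turn about z gives the same grasp; the last joint's range is limited). The gripper opens to 85 mm and grips with 20 to 120 N. Pads are 22 mm wide; open, the fingers measure 114 mm over their backs; the gripper's body (76 mm by 85 mm) begins 54 mm behind the grasp point. The pads swing forward as they close: fully open they stand 13 mm farther back than shut.
Start: joints at [1.019, 0.313, 0.046, 1.304, 0, 1.431], TCP at [0.23, 0.527, 0.231] pointing down, gripper open.
Joint ranges: [-2.76, 2.76], [-0.86, 1.69], [-1.03, 1.26], [-2.2, 2.34], [-1.47, 1.5], [-3.14, 3.14]. Speed limits (rad/s): [2.57, 2.57, 3.14, 3.14, 3.14, 3.14].

### API

Orientations are given as a unit quaternion [w, x, y, z].
In Python, from workcell import env gives the robot as it stands. The module is installed in compiled form; this text tells all that it offers.
- The arm moves only by the tool servo_tool, never from a script. Its argument "increments" is a list of rows, each an object of numbers: "grip": the closure, from 0 (fully open) to 1 (shut); "x", "y", "z": the shift along the tool's x, y, z in mm; "roll": the turn about the tool's z in degrees. In form: [{"grip": .., "x": .., "y": .., "z": .., "roll": ..}, ...]. A call has 1 to 5 rows; each row shifts and turns the commanded pose from where the row before left it, along the tool's axes as they then stand; what a row does not reach is not made up. A row lasts 1/12 s, in which the tool goes at most 41.7 mm and 7.16 degrees, less where a joint would pass 70% of its speed; a pose out of reach is approached as far as the arm can. A call is refused whole if a number of a shift passes 41.7 or a number of a turn 7.16, either way. A call with a gripper value outside its range is refused whole. The fingers move at their own pace and stop on an object; "grip_force" is the grip in N (left out, the last holds). Time passes only in rows, so rows that do not move let the fingers close. It gives the time, the measured TCP pose, the force, the opening and the grip force at its end, in the units of the state.
- env.get_state(): the state, without advancing time (a new reading comes with each control period).
- env.read_camera(name): name is "scene" or "top" or "wrist"; returns the picture (400x640x3 uint8, red, green, blue); there is no depth.
- env.get_calibration(name): a dict with "vertical_fov" (degrees; the focal length in pixels is half the picture's height over the tangent of half this angle, whatever the lens; pixels are square), "cx", "cy" (the principal point, pixels), "k1" (the pictures are not rectified: a ray, as slopes to the right and down, at radius r is drawn at 1 + k1 r^2 times it, then the intrinsics apply), "rvec" (rotation vector, rad) and "tvec" (3), from world to camera coordinates, as OpenCV has them; the wrist camera has in their place "tool_from_camera" (4x4, takes a point from camera to tool coordinates, whose origin is the TCP and whose axes are the flange's). Camera axes: x right, y down, z forward; pixel columns grow to the right and rows downward; lengths in m; the calibration is good to about 2 mm. A picture is of the moment at which its call begins: read the wrist's pose just before it. get_calibration takes no time and is no camera call.
- env.hand_in(): hands the job in; it is judged then, once.
The state is a dict: "clock": time; "joint_pos": joint angles; "qvel": joint speeds; "tau": joint torques, N m; "tcp_pos": TCP position; "orientation": TCP orientation; "wrist_force": force on the tool from outside, world axes, zero at the start; "ft_torque": the same for the moment, N m; "finger_gap": finger opening in m; "grip_force": force on a finger pad.
Only numpy, scipy, OpenCV 4.12 (cv2) and the standard library are available. Lean on these libraries where they do the work, as an engineer would, in place of code of your own. Each camera call takes 0.05 s, during which the arm holds its last target. There are 200 camera calls.

### The job

Put the T-shaped work carrier on the metal jig base, setting it down gently, so that its three ball feet settle fully into the cone, the groove and the flat seat. Then take the square key out of its slanted wooden holder and push it upright and fully home into the square socket of the base, where its collar overhangs the carrier. Let go of both, and leave the turtles, the jar and the pile of cards where they stand.

Things in the scene. Friction and masses are not known exactly. Their poses are not given: they have to be found in the camera images.
- carrier: Loose T-shaped plywood board on three steel ball feet, about 300 g, level on the table. Origin: under the middle, in the plane of the balls' undersides, z up. In mm: board z 24 to 33; crossbar x -66 to 66, y -51 to -17; stem x -30 to 30, y -17 to 56; ball diameter 16. Seated, its origin is 22 straight above the base's origin, axes parallel to the base's.
- carrier_grip (a point): Point in the carrier's grip, an upright wooden block on the board: 14 mm thick in x, 36 mm long in y, from z 33 to z 73 mm of the carrier. This point is at carrier x 0, y -10, z 57 mm, 16 mm below the block's top. Axes as the carrier's.
- foot_cone (a point): Centre of the ball foot at the crossbar's -x end (carrier x -50, y -34, z 8 mm); it belongs in the cone. Axes as the carrier's.
- foot_groove (a point): Centre of the ball foot at the crossbar's +x end (carrier x 50, y -34, z 8 mm); it belongs in the groove. Axes as the carrier's.
- foot_flat (a point): Centre of the ball foot at the stem's end (carrier x 0, y 38, z 8 mm); it belongs on the flat. Axes as the carrier's.
- base: Fixed metal jig base, level on the table, turned up to 0.5 rad: aluminium slab 140 (x) by 116 (y) by 16 mm with steel seats and a square socket block on it, all slippery. Origin: centre of its underside, z up; x runs along the cone-to-groove side, y towards the flat.
- seat_cone (a point): Where the ball's centre lies when seated in the cone: base x -50, y -34, z 30 mm. The cone is a 90-degree conical pit in a round boss 32 mm across, mouth 24 mm across, rim at base z 31 mm. Axes as the base's.
- seat_groove (a point): Where the ball's centre lies when seated in the groove: base x 50, y -34, z 30 mm. The groove is a 90-degree V along x, 34 mm long, mouth 24 mm wide, rim at base z 31 mm. Axes as the base's.
- seat_flat (a point): Where the ball's centre lies when seated on the flat: base x 0, y 38, z 30 mm. The flat is a round disc 28 mm across, top at base z 22 mm. Axes as the base's.
- socket_floor (a point): Centre of the floor of the square socket: base x 42, y 0, z 16 mm. Hole 17 by 17 mm, sides along base x and y, 24 mm deep, open upwards, 2 mm chamfer at the mouth (z 40), in a block 28 by 28 mm. It stays open in the inner corner between crossbar and stem of the seated carrier. Axes as the base's.
- key: Loose square wooden key, 60 g. Origin: its tip, the centre of the shank's lower end; z runs to the grip end. In mm: shank 14 by 14, z 0 to 42 (last 4 reduced to 12 by 12); collar 40 by 40, z 42 to 48; grip 16 by 16, z 48 to 84. It starts loosely in the holder, its grip end leaning some 37 degrees to the holder's -x. Home, its collar is 3 above the seated carrier's board, in any quarter turn.
- key_tip (a point): The key's origin: centre of the lower end of its shank. Axes as the key's.
- key_grip (a point): Point on the key's axis in its square grip: key z 70 mm, 14 mm below its upper end. Axes as the key's.
- holder: Fixed dark wooden holder: foot plate 95 by 70 by 8 mm with a block 56 by 56 by 34 mm tipped 32 degrees about the holder's y, so that the hole in its upper face (16 by 16, 28 mm deep, slippery) points up and to the holder's -x, which faces the robot's right side, near or far. Origin: underside, z up. Hole floor centre at x -3, y 0, z 32 mm; hole axis (-0.530, 0, 0.848).
- turtle_small: Bystander: wooden toy turtle, loose, about 50 by 43 by 31 mm high. Origin: centre of its underside.
- turtle_large: Bystander: larger wooden toy turtle, loose, about 68 by 58 by 41 mm high. Origin: centre of its underside.
- jar: Bystander: loose glue jar, 56 mm in diameter, 100 mm high. Origin: centre of its underside.
- cards: Bystander: loose square pile of cards, 64 by 64 by 48 mm high. Origin: centre of its underside.
Things that resemble listed ones, but are neither listed nor needed, are in the scene too. What is shaped like the key but blue is not meant. Several things look just like the carrier: the one meant starts nearest to the robot's base.

How it is judged:
On the way, in this order (a step that is already met when the one before it is completed fails the run):
1. the carrier sits on the base with all three feet in their seats (distance between foot_cone and seat_cone below 0.003 m and distance between foot_groove and seat_groove below 0.003 m and distance between foot_flat and seat_flat below 0.003 m and angle between carrier's own z axis and vertical below 0.035 rad), for 0.2 s.
2. the key stands fully home in the socket, with the carrier still seated (all of step 1 and horizontal distance between key_tip and socket_floor below 0.003 m and z of key_tip in the frame of base between 0.012 and 0.0195 m and angle between key's own z axis and vertical below 0.12 rad), for 0.2 s.
At the end, for the whole second after the job is handed in: Each ball foot's centre is within 3 mm of its seated place and the carrier within 0.035 rad of level; the key's tip is within 3 mm sideways of the socket's centre and no more than 3.5 mm above its floor, the key within 0.12 rad of upright; both are at rest (all of step 2 and linear speed of each of carrier, key below 0.02 m/s); the robot touches nothing.
It fails at once if a bystander is pushed more than 20 mm (distance of any of turtle_small, turtle_large, jar, cards from where it was at the start of the episode above 0.02 m).
It fails at once if a bystander is tipped over (angle between any of turtle_small, turtle_large, jar, cards's own z axis and vertical above 0.6 rad).
It fails at once if the carrier is dropped or slammed on to the base (faster than 0.4 m/s within 30 mm of its seats) (horizontal distance between carrier and base below 0.03 m and height (world z) of carrier below 0.052 m and linear speed of carrier above 0.4 m/s).
It also fails if it takes over 64 s, if anything falls off the work surface, if the arm or the gripper's body presses on something with over 40 N, if the wrist force passes 120 N, or if a joint passes its speed limit or range.

## Working session

There is one attempt and no reset: what is moved stays moved. The work goes in short steps, Python scripts to look and compute and a tool call to move; the robot and the scene stay as the last step left them, time stands still between calls to the robot, and variables do not carry over. Pictures are saved under pics/ and viewed, at most 10 in all, crops included, and the job is handed in when it is done.

Besides the shell and the picture viewer there is one more tool, called after "Emit:" as name(argument=value, ...) on one line, values as JSON. servo_tool: Moves the arm, as the interface text tells. Its arguments: {"type":"object","properties":{"increments":{"type":"array"},"grip_force":{"type":"number"}},"required":["increments"]}

```bash
mkdir -p pics; cat > h.py <<'E'
import numpy as np, cv2
from scipy.spatial.transform import Rotation as R
from workcell import env
def cam(name,st=None):
    c=env.get_calibration(name); f=200/np.tan(np.radians(c['vertical_fov'])/2)
    if 'rvec' in c:
        Rm=R.from_rotvec(np.ravel(c['rvec'])).as_matrix(); t=np.ravel(c['tvec'])
    else:
        T=np.array(c['tool_from_camera']); q=st['orientation']; W=np.eye(4)
        W[:3,:3]=R.from_quat([q[1],q[2],q[3],q[0]]).as_matrix(); W[:3,3]=st['tcp_pos']
        M=np.linalg.inv(W@T); Rm=M[:3,:3]; t=M[:3,3]
    return dict(f=f,cx=c['cx'],cy=c['cy'],k=c['k1'],R=Rm,t=t)
def proj(c,P):
    p=np.atleast_2d(P)@c['R'].T+c['t']; s=p[:,:2]/p[:,2:]; r2=(s**2).sum(1,keepdims=True)
    return s*(1+c['k']*r2)*c['f']+[c['cx'],c['cy']]
def ray(c,uv):
    d=(np.atleast_2d(uv)-[c['cx'],c['cy']])/c['f']; s=d.copy()
    for _ in range(30): s=d/(1+c['k']*(s**2).sum(1,keepdims=True))
    v=np.c_[s,np.ones(len(s))]@c['R']; return -c['R'].T@c['t'],v
def atz(c,uv,z):
    o,v=ray(c,uv); return o+v*((z-o[2])/v[:,2:])
def shot(name,fn=None):
    st=env.get_state(); im=env.read_camera(name)
    if fn: cv2.imwrite('pics/'+fn,im[:,:,::-1])
    return cam(name,st),im
E
python3 - <<'E'
from h import *
print(env.get_state())
for n in ['top','scene','wrist']:
    c,im=shot(n,n+'0.png'); print(n,-c['R'].T@c['t'],c['f'],c['k'],c['cx'],c['cy'])
E
```

```text
{'clock': 0.0, 'joint_pos': array([1.01939653e+00, 3.13996764e-01, 4.49516402e-02, 1.30361469e+00,
       6.27182629e-06, 1.43121933e+00]), 'qvel': array([ 2.18163309e-05, -4.23184448e-04,  5.09072344e-04, -8.48218344e-04,
       -3.08044819e-03, -1.19124340e-03]), 'tau': array([ 2.73417005e-03, -4.80625248e+01,  2.98534387e+01,  1.92611315e-02,
       -1.44227506e-04, -9.44354696e-06]), 'tcp_pos': array([0.22987549, 0.52647162, 0.23039978]), 'orientation': array([-3.18491548e-04,  2.04459306e-01,  9.78874621e-01, -8.75625402e-04]), 'wrist_force': array([ 0.63709412,  0.20191494, -0.61012437]), 'ft_torque': array([-0.00842222, -0.02317985, -0.01828879]), 'grip_force': 0.0, 'finger_gap': 0.08541894795986281}
top [ 0.37953724 -0.01659552  0.9137384 ] 388.4846194312407 0.017933763556881976 317.7952790112196 192.629222891971
scene [ 1.53418863 -0.33285265  0.78090017] 502.2943574466713 0.030632219270589997 320.7404081229354 200.17911725078957
wrist [0.15356355 0.5602868  0.37386841] 331.00161434521885 -0.0006192951898716502 318.2227361058058 193.30994144168977
```

View pics/top0.png

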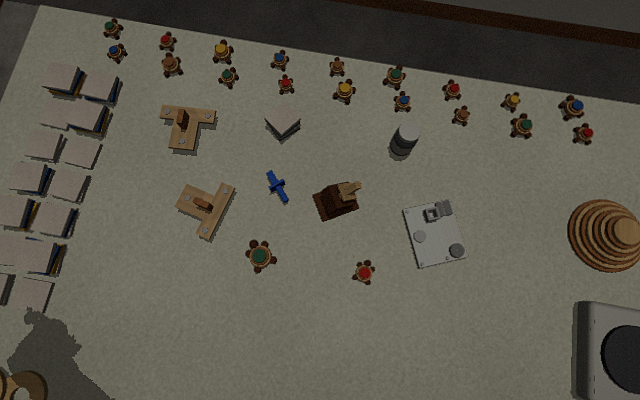

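View pics/scene0.png

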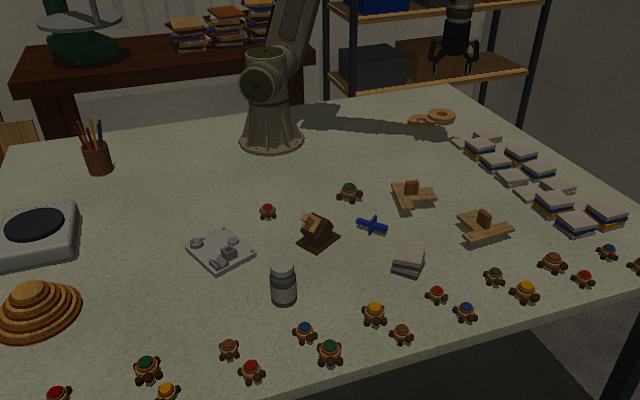

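The top view shows the near carrier at about (207,205), the far lookalike at (188,120), the blue decoy at (277,187), the holder and key at (337,198), and the base at (434,235). The small turtle is at (364,272), the large one at (260,256), the jar at (403,140) and the cards at (283,125). I'll enlarge this area to pick points.

```bash
python3 - <<'E'
from h import *
im=cv2.imread('pics/top0.png'); 
a=cv2.resize(im[165:285,165:305],None,fx=4,fy=4,interpolation=cv2.INTER_CUBIC)
a=im[165:285,165:285];b=im[165:285,300:480]
f=lambda a,s:cv2.resize(a,None,fx=s,fy=s,interpolation=cv2.INTER_CUBIC)
A=f(im[170:245,165:245],5);B=f(im[170:245,305:385],5)
C=f(im[190:280,395:475],5)
out=np.zeros((600,800,3),np.uint8)
out[:300,:320]=f(im[170:245,165:245],4);out[:300,340:660]=f(im[170:245,305:385],4)
out[300:600,:320]=f(im[195:270,395:475],4);out[300:600,340:660]=f(im[235:310,320:400],4)
cv2.imwrite('pics/crop0.png',np.clip(out*1.5,0,255).astype(np.uint8))
c=cam('top')
for n,p,z in [('car',(207,205),.04),('far',(188,120),.04),('hold',(337,198),.04),('base',(434,235),.02),('ts',(364,272),.02),('tl',(260,256),.03),('jar',(403,140),.05),('cards',(283,125),.03),('keytop',(355,186),.09)]: print(n,atz(c,p,z).round(3))
E
```

```text
car [[0.512 0.261 0.04 ]]
far [[0.707 0.358 0.04 ]]
hold [[ 0.583 -0.029  0.04 ]]
base [[ 0.543 -0.264  0.02 ]]
ts [[ 0.43  -0.118  0.02 ]]
tl [[0.422 0.118 0.03 ]]
jar [[ 0.748 -0.158  0.05 ]]
cards [[0.741 0.132 0.03 ]]
keytop [[ 0.605 -0.062  0.09 ]]
```

View pics/crop0.png

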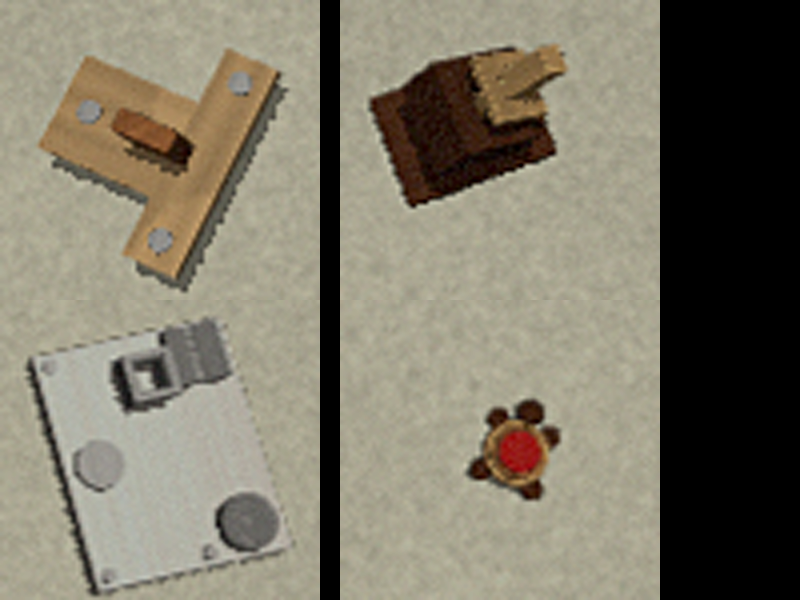

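The crops show the carrier's screw heads at crop pixels (240,83), (160,240) and (88,111). The base shows its cone boss at (248,520), groove block (195,350), flat disc (100,465) and socket (150,378). The key leans to the upper right out of the holder. Next I fit the poses.

```bash
cat >> h.py <<'E'
from scipy.optimize import least_squares
def fit(c,local,uv,z0,x0):
    local=np.array(local,float)/1000; uv=np.array(uv,float)
    def w(p): 
        co,s=np.cos(p[2]),np.sin(p[2]); return np.c_[local[:,:2]@[[co,s],[-s,co]]+p[:2],local[:,2]+z0]
    r=least_squares(lambda p:(proj(c,w(p))-uv).ravel(),x0)
    return r.x, r.fun.reshape(-1,2)
E
python3 - <<'E'
from h import *
c=cam('top')
def px(u,v,ou,ov): return [(u+.5)/4-.5+ou,(v+.5)/4-.5+ov]
uv=[px(160,240,165,170),px(240,83,165,170),px(88,111,165,170)]
p,r=fit(c,[(-50,-34,33),(50,-34,33),(0,38,33)],uv,0,[.5,.26,-.4]);print('carrier',p.round(4),np.degrees(p[2]),r.round(1).tolist())
b=lambda u,v:px(u,v-300,395,195)
uv=[b(248,520),b(100,465),b(148,378),b(30,358),b(98,592),b(290,545)]
p,r=fit(c,[(-50,-34,31),(0,38,22),(42,0,40),(70,58,16),(-70,58,16),(-70,-58,16)],uv,0,[.54,-.26,.3]);print('base',p.round(4),np.degrees(p[2]),r.round(1).tolist())
h=lambda u,v:px(u-340,v,305,170)
for n,q,z in [('fp left',h(372,100),.008),('fp bot',h(412,205),.008),('fp right',h(555,153),.008),('gripend',h(553,58),.09)]: print(n,atz(c,q,z).round(4))
s=env.get_state(); print(s['tcp_pos'],s['joint_pos'])
E
```

```text
carrier [ 0.5132  0.2763 -0.2275] -13.03457830379875 [[-0.1, -0.1], [-0.1, 0.0], [0.2, 0.1]]
base [ 0.5495 -0.2647  0.4142] 23.734445867514133 [[0.6, -0.0], [-0.5, -0.1], [0.2, -1.0], [-0.5, -0.0], [-0.3, 0.5], [0.5, 0.5]]
fp left [[0.5878 0.0295 0.008 ]]
fp bot [[ 0.5297 -0.0055  0.008 ]]
fp right [[ 0.5761 -0.0834  0.008 ]]
gripend [[ 0.6105 -0.0678  0.09  ]]
[0.22994997 0.52663564 0.23060321] [1.01942597e+00 3.13867591e-01 4.52695491e-02 1.30356215e+00
 2.53649270e-05 1.43122989e+00]
```

```bash
cat >> h.py <<'E'
def plan(pos,yaw,n=None,show=True):
    "rows to world pos with tool-y yaw (deg, mod 180 nearest)"
    s=env.get_state(); q=s['orientation']; Rm=R.from_quat([q[1],q[2],q[3],q[0]]).as_matrix()
    y0=np.degrees(np.arctan2(Rm[1,1],Rm[0,1])); d=yaw-y0
    D=np.array(pos)-s['tcp_pos']; 
    d=(d+180)%360-180
    m=int(np.ceil(max(abs(d)/7.1,np.linalg.norm(D)*1000/40,1))); n=n or m
    print('yaw',round(y0,2),'turn',round(-d,2),'D',(D*1000).round(1),'tcp',s['tcp_pos'].round(4),'tilt',Rm[:,2].round(4),'F',s['wrist_force'].round(1),'gap',round(s['finger_gap'],4),'q6',s['joint_pos'][5].round(2),'t',s['clock'])
    for k in range(n):
        a=np.radians(y0+d*k/n); ty=np.array([np.cos(a),np.sin(a),0]); tx=np.array([-np.sin(a),np.cos(a),0])
        v=D*1000/n; print({'x':round(v@tx,1),'y':round(v@ty,1),'z':round(-v[2],1),'roll':round(-d/n,2)})
E
python3 - <<'E'
from h import *
plan([.511,.2666,.15],-13)
E
```

```text
yaw 66.41 turn 79.41 D [ 281.1 -260.   -80.6] tcp [0.2299 0.5266 0.2306] tilt [-7.0e-04 -1.1e-03 -1.0e+00] F [-0.1  0.3 -0.1] gap 0.0852 q6 1.43 t 0.15
{'x': np.float64(-30.1), 'y': np.float64(-10.5), 'z': np.float64(6.7), 'roll': np.float64(6.62)}
{'x': np.float64(-31.1), 'y': np.float64(-6.9), 'z': np.float64(6.7), 'roll': np.float64(6.62)}
{'x': np.float64(-31.7), 'y': np.float64(-3.3), 'z': np.float64(6.7), 'roll': np.float64(6.62)}
{'x': np.float64(-31.9), 'y': np.float64(0.4), 'z': np.float64(6.7), 'roll': np.float64(6.62)}
{'x': np.float64(-31.7), 'y': np.float64(4.0), 'z': np.float64(6.7), 'roll': np.float64(6.62)}
{'x': np.float64(-31.0), 'y': np.float64(7.7), 'z': np.float64(6.7), 'roll': np.float64(6.62)}
{'x': np.float64(-29.9), 'y': np.float64(11.2), 'z': np.float64(6.7), 'roll': np.float64(6.62)}
{'x': np.float64(-28.4), 'y': np.float64(14.6), 'z': np.float64(6.7), 'roll': np.float64(6.62)}
{'x': np.float64(-26.5), 'y': np.float64(17.7), 'z': np.float64(6.7), 'roll': np.float64(6.62)}
{'x': np.float64(-24.3), 'y': np.float64(20.7), 'z': np.float64(6.7), 'roll': np.float64(6.62)}
{'x': np.float64(-21.8), 'y': np.float64(23.3), 'z': np.float64(6.7), 'roll': np.float64(6.62)}
{'x': np.float64(-18.9), 'y': np.float64(25.7), 'z': np.float64(6.7), 'roll': np.float64(6.62)}
```

Emit:
servo_tool(increments=[{"grip": 0,"x": -30,"y": -10.5,"z": 6.7,"roll": 6.6},{"grip": 0,"x": -31,"y": -7,"z": 6.7,"roll": 6.6},{"grip": 0,"x": -31.7,"y": -3.3,"z": 6.7,"roll": 6.6},{"grip": 0,"x": -31.9,"y": 0.4,"z": 6.7,"roll": 6.6},{"grip": 0,"x": -31.7,"y": 4,"z": 6.7,"roll": 6.6}], grip_force=40)

```text
clock: 0.57
tcp_pos: [0.3476, 0.4176, 0.1973]
orientation: [-0.0, 0.476, 0.879, -0.0]
wrist_force: [0.5, 0.5, -0.3]
finger_gap: 0.0856
grip_force: 0.0
```

Emit:
servo_tool(increments=[{"grip": 0,"x": -31,"y": 7.7,"z": 6.7,"roll": 6.6},{"grip": 0,"x": -30,"y": 11.2,"z": 6.7,"roll": 6.6},{"grip": 0,"x": -28.4,"y": 14.6,"z": 6.7,"roll": 6.6},{"grip": 0,"x": -26.5,"y": 17.7,"z": 6.7,"roll": 6.6},{"grip": 0,"x": -24.3,"y": 20.7,"z": 6.7,"roll": 6.6}])

```text
clock: 0.98
tcp_pos: [0.4653, 0.3092, 0.1638]
orientation: [-0.0, 0.707, 0.708, -0.0]
wrist_force: [-0.3, 0.8, -0.5]
finger_gap: 0.0857
grip_force: 0.0
```

Emit:
servo_tool(increments=[{"grip": 0,"x": -21.8,"y": 23.3,"z": 6.7,"roll": 6.6},{"grip": 0,"x": -19,"y": 25.7,"z": 6.7,"roll": 6.6},{"grip": 0}])

```text
invalid input at $.increments[2]: expected keys grip, x, y, z, roll
```

```bash
python3 - <<'E'
from h import *
plan([.511,.2666,.15],-13)
c,im=shot('wrist','w1.png')
# predicted screws
p=[.5132,.2763,-.2275];co,s=np.cos(p[2]),np.sin(p[2])
L=np.array([(-50,-34,33),(50,-34,33),(0,38,33),(0,-10,73)])/1000
W=np.c_[L[:,:2]@[[co,s],[-s,co]]+p[:2],L[:,2]]
print(proj(c,W).round(0).tolist())
E
```

```text
yaw 0.08 turn 13.08 D [ 45.7 -42.6 -13.8] tcp [0.4653 0.3092 0.1638] tilt [-4.e-04 -0.e+00 -1.e+00] F [-0.3  0.8 -0.5] gap 0.0857 q6 2.01 t 0.9833
{'x': np.float64(-21.4), 'y': np.float64(22.8), 'z': np.float64(6.9), 'roll': np.float64(6.54)}
{'x': np.float64(-18.6), 'y': np.float64(25.1), 'z': np.float64(6.9), 'roll': np.float64(6.54)}
[[308.0, 239.0], [411.0, 260.0], [383.0, 177.0], [374.0, 248.0]]
```

View pics/w1.png

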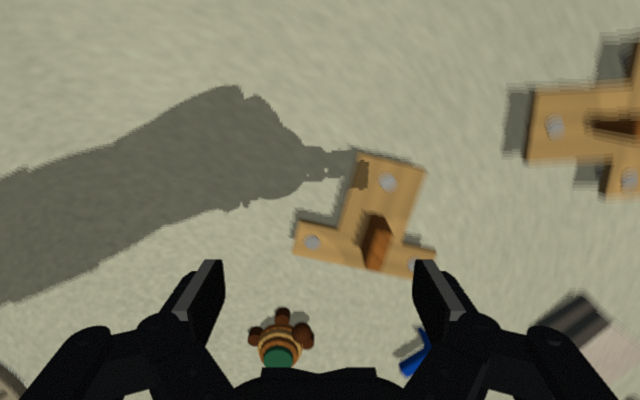

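The wrist picture shows the carrier's screws at (312,243), (388,182) and about (413,264), 4–5 px from the prediction. I'll refit with these.

```bash
python3 - <<'E'
from h import *
s=env.get_state(); 
c=cam('wrist',s)
p,r=fit(c,[(-50,-34,33),(50,-34,33),(0,38,33)],[(312,242.5),(413,264),(388,182)],0,[.5132,.2763,-.2275])
print(p.round(4),np.degrees(p[2]),r.round(1).tolist(),s['tcp_pos'])
co,sn=np.cos(p[2]),np.sin(p[2]);g=p[:2]+.010*np.array([sn,-co]);print(g)
plan([g[0],g[1],.12],np.degrees(p[2]))
E
```

```text
[ 0.5206  0.2681 -0.2546] -14.586180835288243 [[-0.7, -0.7], [1.2, 0.9], [-0.5, -0.1]] [0.46918783 0.3056128  0.16227838]
[0.518055   0.25843902]
yaw -0.49 turn 14.09 D [ 48.9 -47.2 -42.3] tcp [0.4692 0.3056 0.1623] tilt [ 0.0013 -0.0031 -1.    ] F [ 3.3 -1.1 -1.4] gap 0.0856 q6 2.02 t 1.0333
{'x': np.float64(-15.6), 'y': np.float64(16.4), 'z': np.float64(14.1), 'roll': np.float64(4.7)}
{'x': np.float64(-14.2), 'y': np.float64(17.6), 'z': np.float64(14.1), 'roll': np.float64(4.7)}
{'x': np.float64(-12.7), 'y': np.float64(18.7), 'z': np.float64(14.1), 'roll': np.float64(4.7)}
```

Emit:
servo_tool(increments=[{"grip": 0,"x": -15,"y": 16,"z": 10,"roll": 4.7},{"grip": 0,"x": -13,"y": 16,"z": 10,"roll": 4.7},{"grip": 0,"x": -11,"y": 16,"z": 10,"roll": 4.2},{"grip": 0,"x": 0,"y": 0,"z": 0,"roll": 0},{"grip": 0,"x": 0,"y": 0,"z": 0,"roll": 0}])

```text
clock: 1.45
tcp_pos: [0.5094, 0.2673, 0.1333]
orientation: [-0.0, 0.784, 0.621, -0.001]
wrist_force: [-0.7, 0.1, 0.3]
finger_gap: 0.0854
grip_force: 0.0
```

```bash
python3 - <<'E'
from h import *
s=env.get_state(); c,im=shot('wrist','w2.png')
for p in ([.5132,.2763,-.2275],[.517,.272,-.25]):
    co,sn=np.cos(p[2]),np.sin(p[2])
    L=np.array([(-50,-34,33),(50,-34,33),(0,38,33),(0,-10,73)])/1000
    W=np.c_[L[:,:2]@[[co,sn],[-sn,co]]+p[:2],L[:,2]]
    print(proj(c,W).round(1).tolist())
plan([.515,.2655,.1],-13.8)
E
```

```text
[[257.0, 222.1], [381.6, 221.9], [319.1, 131.8], [319.3, 213.5]]
[[262.1, 224.6], [386.1, 226.9], [326.7, 136.4], [326.0, 218.1]]
yaw -13.15 turn 0.65 D [  5.8  -2.5 -34. ] tcp [0.5092 0.268  0.134 ] tilt [-0.0014 -0.     -1.    ] F [-0.1 -0.3  0.4] gap 0.085 q6 2.15 t 1.5
{'x': np.float64(-1.2), 'y': np.float64(6.2), 'z': np.float64(34.0), 'roll': np.float64(0.65)}
```

View pics/w2.png

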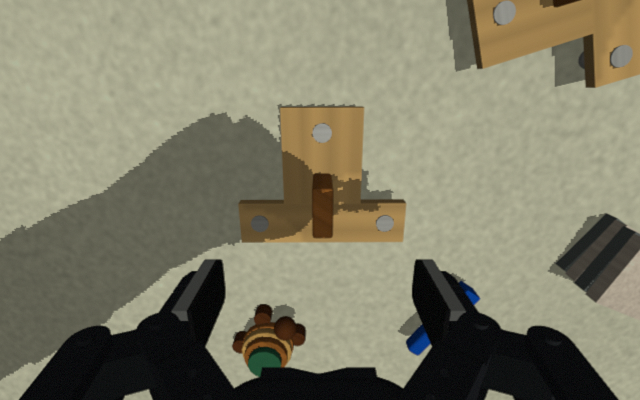

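The screws are at (260,224), (385,223) and (321.5,132.5), so the tool is aligned apart from about 4 mm in y and −2 mm in x. Descend and grasp.

Emit:
servo_tool(increments=[{"grip": 0,"x": -1.8,"y": 4.4,"z": 30,"roll": 0},{"grip": 0,"x": 0,"y": 0,"z": 30,"roll": 0},{"grip": 0,"x": 0,"y": 0,"z": 24,"roll": 0},{"grip": 0,"x": 0,"y": 0,"z": 10,"roll": 0},{"grip": 0.5,"x": 0,"y": 0,"z": 0,"roll": 0}], grip_force=60)

```text
clock: 1.92
tcp_pos: [0.511, 0.2656, 0.0383]
orientation: [-0.001, 0.783, 0.622, -0.002]
wrist_force: [0.5, -0.6, 0.4]
finger_gap: 0.0754
grip_force: 0.0
```

Emit:
servo_tool(increments=[{"grip": 0.8,"x": 0,"y": 0,"z": 0,"roll": 0},{"grip": 1,"x": 0,"y": 0,"z": 0,"roll": 0},{"grip": 1,"x": 0,"y": 0,"z": 0,"roll": 0},{"grip": 1,"x": 0,"y": 0,"z": 0,"roll": 0},{"grip": 1,"x": 0,"y": 0,"z": 0,"roll": 0}])

```text
clock: 2.33
tcp_pos: [0.514, 0.2659, 0.0416]
orientation: [-0.0, 0.784, 0.621, 0.001]
wrist_force: [1.8, -1.8, 6.0]
finger_gap: 0.0131
grip_force: 60.5
```

Emit:
servo_tool(increments=[{"grip": 1,"x": 0,"y": 0,"z": 0,"roll": 0},{"grip": 1,"x": 0,"y": 0,"z": 0,"roll": 0}])

```text
clock: 2.5
tcp_pos: [0.5144, 0.2657, 0.0417]
orientation: [0.0, 0.784, 0.621, 0.001]
wrist_force: [-0.8, 0.0, 6.1]
finger_gap: 0.0129
grip_force: 59.3
```

Emit:
servo_tool(increments=[{"grip": 1,"x": 0,"y": 0,"z": -15,"roll": 0},{"grip": 1,"x": 0,"y": 0,"z": -35,"roll": 0},{"grip": 1,"x": 0,"y": 0,"z": -40,"roll": 0},{"grip": 1,"x": 0,"y": 0,"z": -40,"roll": 0},{"grip": 1,"x": 0,"y": 0,"z": -30,"roll": 0}])

```text
clock: 2.92
tcp_pos: [0.5139, 0.2654, 0.2032]
orientation: [0.0, 0.784, 0.621, 0.001]
wrist_force: [0.6, 0.2, -2.0]
finger_gap: 0.0132
grip_force: 59.2
```

```bash
python3 - <<'E'
from h import *
plan([.602,-.384,.22],23.7)
E
```

```text
yaw -13.2 turn -36.9 D [  88.1 -649.4   16.8] tcp [0.5139 0.2654 0.2032] tilt [ 1.8e-03  6.0e-04 -1.0e+00] F [ 0.6  0.2 -2. ] gap 0.0132 q6 2.14 t 2.9167
{'x': np.float64(-36.0), 'y': np.float64(13.8), 'z': np.float64(-1.0), 'roll': np.float64(-2.17)}
{'x': np.float64(-36.5), 'y': np.float64(12.4), 'z': np.float64(-1.0), 'roll': np.float64(-2.17)}
{'x': np.float64(-36.9), 'y': np.float64(11.0), 'z': np.float64(-1.0), 'roll': np.float64(-2.17)}
{'x': np.float64(-37.3), 'y': np.float64(9.6), 'z': np.float64(-1.0), 'roll': np.float64(-2.17)}
{'x': np.float64(-37.7), 'y': np.float64(8.2), 'z': np.float64(-1.0), 'roll': np.float64(-2.17)}
{'x': np.float64(-38.0), 'y': np.float64(6.7), 'z': np.float64(-1.0), 'roll': np.float64(-2.17)}
{'x': np.float64(-38.2), 'y': np.float64(5.3), 'z': np.float64(-1.0), 'roll': np.float64(-2.17)}
{'x': np.float64(-38.4), 'y': np.float64(3.9), 'z': np.float64(-1.0), 'roll': np.float64(-2.17)}
{'x': np.float64(-38.5), 'y': np.float64(2.4), 'z': np.float64(-1.0), 'roll': np.float64(-2.17)}
{'x': np.float64(-38.5), 'y': np.float64(0.9), 'z': np.float64(-1.0), 'roll': np.float64(-2.17)}
{'x': np.float64(-38.5), 'y': np.float64(-0.5), 'z': np.float64(-1.0), 'roll': np.float64(-2.17)}
{'x': np.float64(-38.5), 'y': np.float64(-2.0), 'z': np.float64(-1.0), 'roll': np.float64(-2.17)}
{'x': np.float64(-38.4), 'y': np.float64(-3.4), 'z': np.float64(-1.0), 'roll': np.float64(-2.17)}
{'x': np.float64(-38.2), 'y': np.float64(-4.9), 'z': np.float64(-1.0), 'roll': np.float64(-2.17)}
{'x': np.float64(-38.0), 'y': np.float64(-6.3), 'z': np.float64(-1.0), 'roll': np.float64(-2.17)}
{'x': np.float64(-37.8), 'y': np.float64(-7.8), 'z': np.float64(-1.0), 'roll': np.float64(-2.17)}
{'x': np.float64(-37.4), 'y': np.float64(-9.2), 'z': np.float64(-1.0), 'roll': np.float64(-2.17)}
```

Emit:
servo_tool(increments=[{"grip": 1,"x": -20,"y": 8,"z": -1,"roll": -1.5},{"grip": 1,"x": -34,"y": 12,"z": -1,"roll": -2.2},{"grip": 1,"x": -37,"y": 11,"z": -1,"roll": -2.2},{"grip": 1,"x": -37,"y": 10,"z": -1,"roll": -2.2},{"grip": 1,"x": -38,"y": 8.5,"z": -1,"roll": -2.2}])

```text
clock: 3.33
tcp_pos: [0.5362, 0.092, 0.205]
orientation: [-0.0, 0.724, 0.69, -0.0]
wrist_force: [0.1, -0.7, -2.9]
finger_gap: 0.0132
grip_force: 59.1
```

Emit:
servo_tool(increments=[{"grip": 1,"x": -38,"y": 7,"z": -1,"roll": -2.2},{"grip": 1,"x": -38,"y": 5.5,"z": -1,"roll": -2.2},{"grip": 1,"x": -38.4,"y": 4,"z": -1,"roll": -2.2},{"grip": 1,"x": -38.5,"y": 2.4,"z": -1,"roll": -2.2},{"grip": 1,"x": -38.5,"y": 1,"z": -1,"roll": -2.2}])

```text
clock: 3.75
tcp_pos: [0.5611, -0.0995, 0.2099]
orientation: [-0.0, 0.655, 0.756, -0.0]
wrist_force: [0.7, 0.2, -3.2]
finger_gap: 0.0129
grip_force: 59.1
```

Emit:
servo_tool(increments=[{"grip": 1,"x": -38.5,"y": -0.5,"z": -1,"roll": -2.2},{"grip": 1,"x": -38.5,"y": -2,"z": -1,"roll": -2.2},{"grip": 1,"x": -38.4,"y": -3.4,"z": -1,"roll": -2.2},{"grip": 1,"x": -38,"y": -5,"z": -1,"roll": -2.2},{"grip": 1,"x": -38,"y": -6,"z": -1,"roll": -2.2}])

```text
clock: 4.17
tcp_pos: [0.586, -0.2903, 0.2146]
orientation: [-0.001, 0.579, 0.815, -0.0]
wrist_force: [1.2, 0.6, -3.3]
finger_gap: 0.0129
grip_force: 59.0
```

Emit:
servo_tool(increments=[{"grip": 1,"x": -38,"y": -8,"z": -1,"roll": -2.2},{"grip": 1,"x": -30,"y": -9,"z": -1,"roll": -2.2},{"grip": 1,"x": -15,"y": -4,"z": 0,"roll": -0.5},{"grip": 1,"x": 0,"y": 0,"z": 0,"roll": 0},{"grip": 1,"x": 0,"y": 0,"z": 0,"roll": 0}])

```text
clock: 4.58
tcp_pos: [0.5956, -0.3745, 0.2156]
orientation: [-0.001, 0.546, 0.838, 0.0]
wrist_force: [0.2, 0.5, -4.0]
finger_gap: 0.0134
grip_force: 59.1
```

```bash
python3 - <<'E'
from h import *
c,im=shot('wrist','w3.png')
p=[.5495,-.2647,.4142];co,sn=np.cos(p[2]),np.sin(p[2])
L=np.array([(-50,-34,31),(50,-34,31),(0,38,22),(42,0,40)])/1000
print(proj(c,np.c_[L[:,:2]@[[co,sn],[-sn,co]]+p[:2],L[:,2]]).round(1).tolist())
plan([.5535,-.2739,.2],23.7)
E
```

```text
[[266.4, 77.6], [373.2, 77.9], [320.2, -7.7], [367.9, 36.8]]
yaw 23.96 turn 0.26 D [-42.2  99.4 -16.1] tcp [ 0.5957 -0.3733  0.2161] tilt [-0.0016  0.0019 -1.    ] F [-0.1  1.1 -3.2] gap 0.013 q6 0.48 t 4.6333
{'x': np.float64(36.0), 'y': np.float64(0.6), 'z': np.float64(5.4), 'roll': np.float64(0.09)}
{'x': np.float64(36.0), 'y': np.float64(0.5), 'z': np.float64(5.4), 'roll': np.float64(0.09)}
{'x': np.float64(36.0), 'y': np.float64(0.5), 'z': np.float64(5.4), 'roll': np.float64(0.09)}
```

View pics/w3.png

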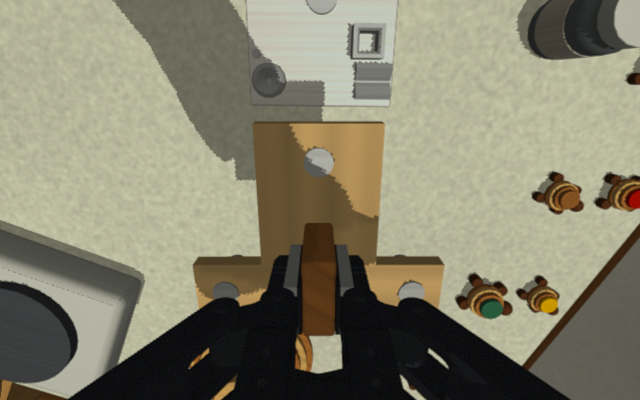

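The wrist view shows the cone boss at (269,79), the groove block at (373,80), the socket mouth at (368.5,40) and the flat at about (322,−2). The held carrier's screws are at (319,162), (227,293) and (411,293).

```bash
python3 - <<'E'
from h import *
s=env.get_state(); c=cam('wrist',s)
p,r=fit(c,[(-50,-34,31),(50,-34,31),(42,0,40),(-70,-58,16),(70,-58,16)],[(269,79),(373,80),(368.5,40.5),(248.5,106),(391,106.5)],0,[.5495,-.2647,.4142])
print('base',p.round(4),np.degrees(p[2]),r.round(1).tolist())
z0=s['tcp_pos'][2]-.0417
g,r=fit(c,[(-50,-34,33),(50,-34,33),(0,38,33)],[(227,293),(411,293),(319,162)],z0,[.59,-.36,.4142])
print('car',g.round(4),np.degrees(g[2]),r.round(1).tolist())
q=s['orientation'];Rm=R.from_quat([q[1],q[2],q[3],q[0]]).as_matrix(); yaw=np.arctan2(Rm[1,1],Rm[0,1])
o=s['tcp_pos'][:2]-g[:2]; d=p[2]-g[2]; o=np.array([[np.cos(d),-np.sin(d)],[np.sin(d),np.cos(d)]])@o
t=p[:2]+o; print('tcp target',t, np.degrees(yaw+d)); plan([t[0],t[1],.11],np.degrees(yaw+d))
E
```

```text
base [ 0.5512 -0.2654  0.4109] 23.544043045061326 [[-1.7, 0.9], [0.7, 0.8], [0.2, -0.5], [2.1, -1.0], [-1.3, -0.4]]
car [ 0.5934 -0.3652  0.4192] 24.018836637686782 [[-0.2, -0.5], [0.2, -0.6], [0.0, 0.9]]
tcp target [ 0.55344539 -0.27346069] 23.480521132821217
yaw 23.96 turn 0.47 D [ -42.3   99.9 -106.1] tcp [ 0.5957 -0.3733  0.2161] tilt [-0.0016  0.0019 -1.    ] F [-0.1  1.1 -3.2] gap 0.013 q6 0.48 t 4.6333
{'x': np.float64(27.1), 'y': np.float64(0.5), 'z': np.float64(26.5), 'roll': np.float64(0.12)}
{'x': np.float64(27.1), 'y': np.float64(0.4), 'z': np.float64(26.5), 'roll': np.float64(0.12)}
{'x': np.float64(27.1), 'y': np.float64(0.4), 'z': np.float64(26.5), 'roll': np.float64(0.12)}
{'x': np.float64(27.1), 'y': np.float64(0.3), 'z': np.float64(26.5), 'roll': np.float64(0.12)}
```

Emit:
servo_tool(increments=[{"grip": 1,"x": 20,"y": 0.5,"z": 10,"roll": 0.1},{"grip": 1,"x": 35,"y": 0.5,"z": 25,"roll": 0.2},{"grip": 1,"x": 33,"y": 0.4,"z": 30,"roll": 0.2},{"grip": 1,"x": 20.5,"y": 0.3,"z": 25,"roll": 0},{"grip": 1,"x": 0,"y": 0,"z": 16,"roll": 0}])

```text
clock: 5.05
tcp_pos: [0.5511, -0.2689, 0.1113]
orientation: [-0.004, 0.546, 0.838, 0.001]
wrist_force: [0.0, 0.3, -2.5]
finger_gap: 0.0128
grip_force: 58.9
```

Emit:
servo_tool(increments=[{"grip": 1,"x": 0,"y": 0,"z": 0,"roll": 0},{"grip": 1,"x": 0,"y": 0,"z": 0,"roll": 0}])

```text
clock: 5.22
tcp_pos: [0.555, -0.2749, 0.114]
orientation: [-0.001, 0.547, 0.837, 0.0]
wrist_force: [0.8, -0.4, -2.1]
finger_gap: 0.0132
grip_force: 58.9
```

```bash
python3 - <<'E'
from h import *
plan([.5534,-.2735,.064],23.5)
E
```

```text
yaw 23.61 turn 0.11 D [ -1.6   1.4 -50. ] tcp [ 0.555  -0.2749  0.114 ] tilt [-1.1e-03  8.0e-04 -1.0e+00] F [ 0.8 -0.4 -2.1] gap 0.0132 q6 0.57 t 5.2167
{'x': np.float64(1.0), 'y': np.float64(-0.5), 'z': np.float64(25.0), 'roll': np.float64(0.05)}
{'x': np.float64(1.0), 'y': np.float64(-0.5), 'z': np.float64(25.0), 'roll': np.float64(0.05)}
```

Emit:
servo_tool(increments=[{"grip": 1,"x": 2,"y": -1,"z": 14,"roll": 0},{"grip": 1,"x": 0,"y": 0,"z": 14,"roll": 0},{"grip": 1,"x": 0,"y": 0,"z": 10,"roll": 0},{"grip": 1,"x": 0,"y": 0,"z": 5,"roll": 0},{"grip": 1,"x": 0,"y": 0,"z": 2,"roll": 0}])

```text
clock: 5.63
tcp_pos: [0.554, -0.2754, 0.069]
orientation: [0.0, 0.548, 0.836, 0.0]
wrist_force: [-0.4, 0.8, -2.3]
finger_gap: 0.0128
grip_force: 59.1
```

Emit:
servo_tool(increments=[{"grip": 1,"x": 0,"y": 0,"z": 1.5,"roll": 0},{"grip": 1,"x": 0,"y": 0,"z": 1,"roll": 0},{"grip": 1,"x": 0,"y": 0,"z": 1,"roll": 0},{"grip": 1,"x": 0,"y": 0,"z": 1,"roll": 0},{"grip": 1,"x": 0,"y": 0,"z": 0,"roll": 0}])

```text
clock: 6.05
tcp_pos: [0.5538, -0.2752, 0.0647]
orientation: [0.0, 0.548, 0.836, 0.0]
wrist_force: [0.5, -0.3, -3.3]
finger_gap: 0.0133
grip_force: 59.1
```

Emit:
servo_tool(increments=[{"grip": 1,"x": 1,"y": 0,"z": 1,"roll": 0},{"grip": 1,"x": 0,"y": 0,"z": 1,"roll": 0},{"grip": 1,"x": 0,"y": 0,"z": 1,"roll": 0},{"grip": 1,"x": 0,"y": 0,"z": 0,"roll": 0}])

```text
clock: 6.38
tcp_pos: [0.5541, -0.2752, 0.0637]
orientation: [0.002, 0.548, 0.836, -0.0]
wrist_force: [-1.1, -0.8, 8.3]
finger_gap: 0.0134
grip_force: 60.8
```

Emit:
servo_tool(increments=[{"grip": 0.9,"x": 0,"y": 0,"z": -1,"roll": 0},{"grip": 0.8,"x": 0,"y": 0,"z": -1,"roll": 0},{"grip": 0.7,"x": 0,"y": 0,"z": 0,"roll": 0},{"grip": 0.5,"x": 0,"y": 0,"z": 0,"roll": 0},{"grip": 0.5,"x": 0,"y": 0,"z": 0,"roll": 0}], grip_force=20)

```text
clock: 6.8
tcp_pos: [0.5532, -0.2739, 0.0633]
orientation: [-0.0, 0.548, 0.836, 0.0]
wrist_force: [0.3, 0.2, -0.1]
finger_gap: 0.0426
grip_force: 0.0
```

Emit:
servo_tool(increments=[{"grip": 0.4,"x": 0,"y": 0,"z": -10,"roll": 0},{"grip": 0.3,"x": 0,"y": 0,"z": -25,"roll": 0},{"grip": 0.3,"x": 0,"y": 0,"z": -35,"roll": 0},{"grip": 0.3,"x": 0,"y": 0,"z": -35,"roll": 0},{"grip": 0.3,"x": -10,"y": 0,"z": -15,"roll": 0}])

```text
clock: 7.22
tcp_pos: [0.5584, -0.2829, 0.1894]
orientation: [0.003, 0.548, 0.837, 0.0]
wrist_force: [0.8, -0.2, -0.2]
finger_gap: 0.06
grip_force: 0.0
```

Emit:
servo_tool(increments=[{"grip": 0.3,"x": -40,"y": 0,"z": 0,"roll": 0},{"grip": 0.3,"x": -30,"y": 0,"z": 0,"roll": 0},{"grip": 0.3,"x": 0,"y": 0,"z": 0,"roll": 0},{"grip": 0.3,"x": 0,"y": 0,"z": 0,"roll": 0}])

```text
clock: 7.55
tcp_pos: [0.5852, -0.3488, 0.1831]
orientation: [-0.0, 0.549, 0.836, 0.0]
wrist_force: [0.2, 1.2, -0.1]
finger_gap: 0.0597
grip_force: 0.0
```

```bash
python3 - <<'E'
from h import *
c,im=shot('wrist','w4.png')
for p in ([.5512,-.2654,.4109],):
    co,sn=np.cos(p[2]),np.sin(p[2])
    L=np.array([(-50,-34,55),(50,-34,55),(0,38,55),(42,0,40),(70,58,16),(-70,58,16),(-70,-58,16),(70,-58,16)])/1000
    print(proj(c,np.c_[L[:,:2]@[[co,sn],[-sn,co]]+p[:2],L[:,2]]).round(1).tolist())
plan([.5534,-.2735,.2],23.5)
t,im2=shot('top'); s,im3=shot('scene')
f=lambda a,k:cv2.resize(a,None,fx=k,fy=k,interpolation=cv2.INTER_CUBIC)
o=np.zeros((600,800,3),np.uint8); o[:400,:640]=im
h=f(im2[165:230,300:375],3); o[400:595,:225]=h
h=f(im3[205:255,280:350],4); o[400:600,240:520]=h
h=f(im3[225:275,180:260],3.4); o[400:400+h.shape[0],525:525+h.shape[1]]=h
cv2.imwrite('pics/comb1.png',np.clip(o[:,:,::-1]*1.4,0,255).astype(np.uint8))
E
```

```text
[[257.4, 115.4], [382.0, 115.2], [319.6, 14.8], [371.3, 70.5], [404.4, -4.0], [234.4, -3.6], [244.8, 137.3], [394.1, 137.0]]
yaw 23.46 turn -0.04 D [-31.4  74.1  16.9] tcp [ 0.5848 -0.3476  0.1831] tilt [-9.0e-04  1.2e-03 -1.0e+00] F [-0.6  1.4 -0.6] gap 0.06 q6 0.51 t 7.6
{'x': np.float64(26.8), 'y': np.float64(0.2), 'z': np.float64(-5.6), 'roll': np.float64(-0.01)}
{'x': np.float64(26.8), 'y': np.float64(0.2), 'z': np.float64(-5.6), 'roll': np.float64(-0.01)}
{'x': np.float64(26.8), 'y': np.float64(0.2), 'z': np.float64(-5.6), 'roll': np.float64(-0.01)}
```

View pics/comb1.png

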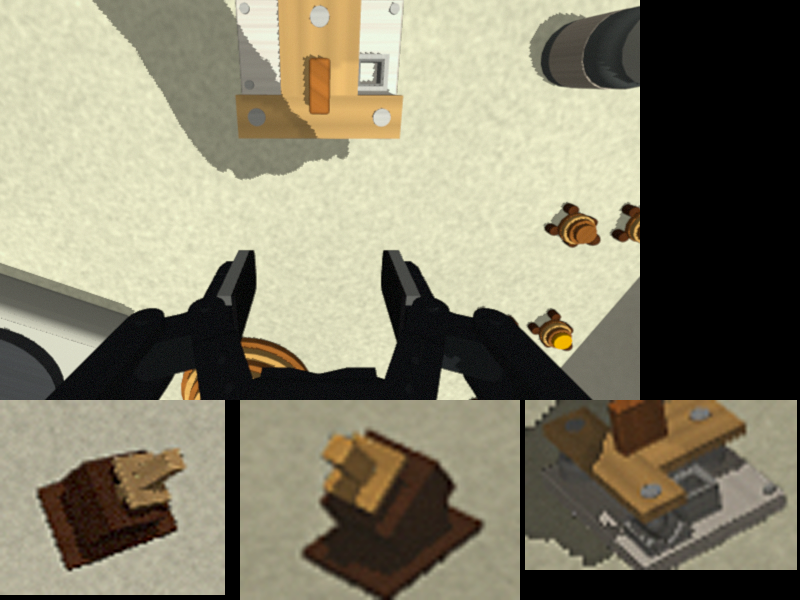

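The wrist view shows the seated carrier's screws at (257,117), (382,117) and (319,16), within 2 px of the predicted seated positions, and the scene crop shows it level on the base. On to the key, which leans along (0.51,−0.86), so the tool's y axis needs a yaw of about 31°.

```bash
python3 - <<'E'
from h import *
plan([.605,-.066,.19],30.8)
E
```

```text
yaw 23.54 turn -7.26 D [ 20.3 280.5   6.5] tcp [ 0.5847 -0.3465  0.1835] tilt [-7.e-04  1.e-03 -1.e+00] F [-0.3  0.8  0.2] gap 0.0599 q6 0.51 t 7.7
{'x': np.float64(31.1), 'y': np.float64(16.3), 'z': np.float64(-0.8), 'roll': np.float64(-0.91)}
{'x': np.float64(30.9), 'y': np.float64(16.8), 'z': np.float64(-0.8), 'roll': np.float64(-0.91)}
{'x': np.float64(30.6), 'y': np.float64(17.3), 'z': np.float64(-0.8), 'roll': np.float64(-0.91)}
{'x': np.float64(30.3), 'y': np.float64(17.8), 'z': np.float64(-0.8), 'roll': np.float64(-0.91)}
{'x': np.float64(30.0), 'y': np.float64(18.3), 'z': np.float64(-0.8), 'roll': np.float64(-0.91)}
{'x': np.float64(29.7), 'y': np.float64(18.7), 'z': np.float64(-0.8), 'roll': np.float64(-0.91)}
{'x': np.float64(29.4), 'y': np.float64(19.2), 'z': np.float64(-0.8), 'roll': np.float64(-0.91)}
{'x': np.float64(29.1), 'y': np.float64(19.7), 'z': np.float64(-0.8), 'roll': np.float64(-0.91)}
```

Emit:
servo_tool(increments=[{"grip": 0.3,"x": 31,"y": 16,"z": -0.8,"roll": -0.9},{"grip": 0.3,"x": 31,"y": 17,"z": -0.8,"roll": -0.9},{"grip": 0.3,"x": 30.6,"y": 17.3,"z": -0.8,"roll": -0.9},{"grip": 0.3,"x": 30.3,"y": 18,"z": -0.8,"roll": -0.9},{"grip": 0.3,"x": 30,"y": 18.3,"z": -0.8,"roll": -0.9}])

```text
clock: 8.12
tcp_pos: [0.5973, -0.1696, 0.1881]
orientation: [-0.0, 0.514, 0.858, 0.0]
wrist_force: [1.7, 0.1, 0.0]
finger_gap: 0.0597
grip_force: 0.0
```

Emit:
servo_tool(increments=[{"grip": 0.3,"x": 29.7,"y": 18.7,"z": -0.8,"roll": -0.9},{"grip": 0.3,"x": 29.4,"y": 19.2,"z": -0.8,"roll": -0.9},{"grip": 0.3,"x": 29,"y": 19.7,"z": -0.8,"roll": -0.9},{"grip": 0.3,"x": 0,"y": 0,"z": 0,"roll": 0},{"grip": 0.3,"x": 0,"y": 0,"z": 0,"roll": 0}])

```text
clock: 8.53
tcp_pos: [0.6053, -0.0642, 0.1907]
orientation: [0.0, 0.493, 0.87, 0.0]
wrist_force: [0.6, -0.3, -0.1]
finger_gap: 0.0597
grip_force: 0.0
```

Emit:
servo_tool(increments=[{"grip": 0.3,"x": 0,"y": 0,"z": 0,"roll": 0},{"grip": 0.3,"x": 0,"y": 0,"z": 0,"roll": 0}])

```text
clock: 8.7
tcp_pos: [0.6057, -0.0678, 0.1902]
orientation: [0.0, 0.495, 0.869, -0.0]
wrist_force: [0.6, -1.1, 0.2]
finger_gap: 0.0596
grip_force: 0.0
```

```bash
python3 - <<'E'
from h import *
c,im=shot('wrist','w5.png')
plan([.605,-.066,.12],30.8)
x0,y0=180,100
cv2.imwrite('pics/w5c.png',cv2.resize(np.clip(im[100:300,190:450,::-1]*1.4,0,255).astype(np.uint8),None,fx=3,fy=3,interpolation=cv2.INTER_CUBIC))
E
```

```text
yaw 30.63 turn -0.17 D [ -0.7   2.2 -70. ] tcp [ 0.6057 -0.0682  0.19  ] tilt [ 0.e+00 -1.e-04 -1.e+00] F [-0.1  0.2  0.5] gap 0.0598 q6 0.79 t 8.75
{'x': np.float64(1.1), 'y': np.float64(0.2), 'z': np.float64(35.0), 'roll': np.float64(-0.08)}
{'x': np.float64(1.1), 'y': np.float64(0.2), 'z': np.float64(35.0), 'roll': np.float64(-0.08)}
```

View pics/w5c.png

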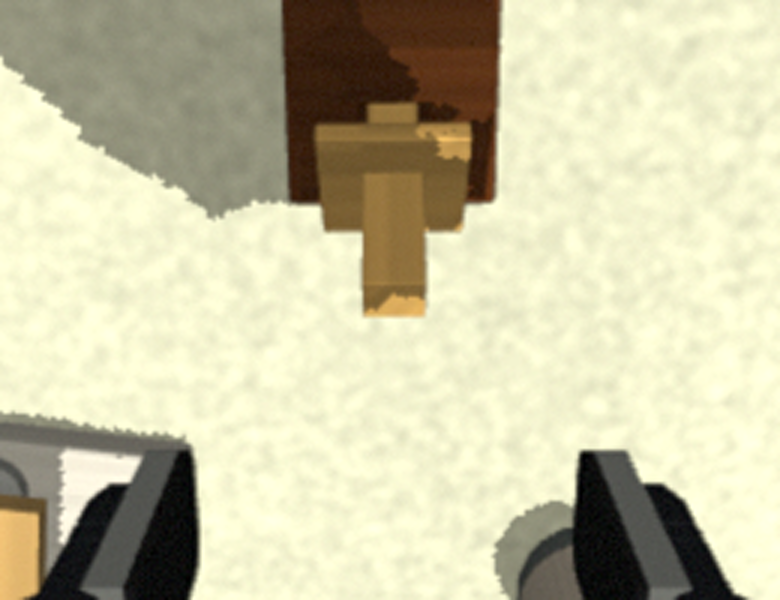

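The wrist crop shows the key square to the tool. The end face's corners are at (363,286), (426,286), (364,316) and (425,316), and the collar face's corners at (317,140), (471,140), (326,230) and (463,230). I'll fit the key's pose.

```bash
python3 - <<'E'
from h import *
c=cam('wrist',env.get_state())
uv=np.array([(363,286),(426,286),(364,316),(425,316),(317,140),(471,140),(326,230),(463,230)],float)
uv=(uv+.5)/3-.5+[190,100]
L=np.array([(-8,8,84),(8,8,84),(-8,-8,84),(8,-8,84),(-20,20,48),(20,20,48),(-20,-20,48),(20,-20,48)])/1000
def W(p,L):
    u=np.array([np.cos(p[3]),np.sin(p[3]),0]); v=np.array([-u[1],u[0],0]); z=np.array([0,0,1.])
    a=u*np.sin(p[4])+z*np.cos(p[4]); n=z*np.sin(p[4])-u*np.cos(p[4])
    return p[:3]+L[:,:1]*v+L[:,1:2]*n+L[:,2:]*a
p0=[.583,-.03,.032,np.radians(-59.2),.65]
r=least_squares(lambda p:(proj(c,W(p,L))-uv).ravel(),p0)
p=r.x; print(p.round(4),np.degrees(p[3:]),r.fun.reshape(-1,2).round(1).tolist())
for k in (70,74,76): print(k,W(p,np.array([[0,0,k/1000]])).round(4))
g=W(p,np.array([[0,0,.074]]))[0]
plan([g[0],g[1],g[2]-.019],np.degrees(p[3])+90)
E
```

```text
[ 0.5833 -0.0245  0.0306 -1.033   0.6851] [-59.1882012   39.25070243] [[-0.1, -0.4], [0.4, -0.4], [0.0, 0.2], [0.0, 0.2], [-0.2, 0.4], [0.4, 0.3], [-0.4, -0.1], [-0.3, -0.2]]
70 [[ 0.6059 -0.0625  0.0848]]
74 [[ 0.6072 -0.0647  0.0879]]
76 [[ 0.6079 -0.0658  0.0894]]
yaw 30.63 turn -0.18 D [   1.5    3.5 -121.1] tcp [ 0.6057 -0.0682  0.19  ] tilt [ 0.e+00 -1.e-04 -1.e+00] F [-0.1  0.2  0.5] gap 0.0598 q6 0.79 t 8.75
{'x': np.float64(0.6), 'y': np.float64(0.8), 'z': np.float64(30.3), 'roll': np.float64(-0.05)}
{'x': np.float64(0.6), 'y': np.float64(0.8), 'z': np.float64(30.3), 'roll': np.float64(-0.05)}
{'x': np.float64(0.6), 'y': np.float64(0.8), 'z': np.float64(30.3), 'roll': np.float64(-0.05)}
{'x': np.float64(0.6), 'y': np.float64(0.8), 'z': np.float64(30.3), 'roll': np.float64(-0.05)}
```

Emit:
servo_tool(increments=[{"grip": 0.3,"x": 2.3,"y": 3.1,"z": 30,"roll": -0.2},{"grip": 0.3,"x": 0,"y": 0,"z": 35,"roll": 0},{"grip": 0.3,"x": 0,"y": 0,"z": 35,"roll": 0},{"grip": 0.3,"x": 0,"y": 0,"z": 15,"roll": 0},{"grip": 0.3,"x": 0,"y": 0,"z": 6,"roll": 0}], grip_force=30)

```text
clock: 9.17
tcp_pos: [0.6046, -0.0645, 0.0651]
orientation: [-0.003, 0.494, 0.869, -0.001]
wrist_force: [-0.5, 0.1, -0.6]
finger_gap: 0.0596
grip_force: 0.0
```

Emit:
servo_tool(increments=[{"grip": 0.3,"x": 0,"y": 0,"z": 0,"roll": 0},{"grip": 0.5,"x": 0,"y": 0,"z": 0,"roll": 0},{"grip": 0.7,"x": 0,"y": 0,"z": 0,"roll": 0},{"grip": 0.85,"x": 0,"y": 0,"z": 0,"roll": 0},{"grip": 1,"x": 0,"y": 0,"z": 0,"roll": 0}])

```text
clock: 9.58
tcp_pos: [0.6083, -0.0645, 0.0706]
orientation: [0.001, 0.493, 0.87, -0.0]
wrist_force: [-2.0, -2.4, 3.6]
finger_gap: 0.0156
grip_force: 29.0
```

Emit:
servo_tool(increments=[{"grip": 1,"x": 0,"y": 0,"z": 0,"roll": 0},{"grip": 1,"x": 0,"y": 0,"z": 0,"roll": 0},{"grip": 1,"x": 0,"y": 0,"z": 0,"roll": 0}])

```text
clock: 9.83
tcp_pos: [0.6083, -0.0645, 0.0705]
orientation: [0.001, 0.493, 0.87, -0.0]
wrist_force: [-2.2, -3.1, 5.6]
finger_gap: 0.0155
grip_force: 29.7
```

Emit:
servo_tool(increments=[{"grip": 1,"x": -3,"y": 0,"z": -5,"roll": 0},{"grip": 1,"x": -5,"y": 0,"z": -8,"roll": 0},{"grip": 1,"x": -5.5,"y": 0,"z": -9,"roll": 0},{"grip": 1,"x": -5.5,"y": 0,"z": -9,"roll": 0},{"grip": 1,"x": -5.5,"y": 0,"z": -9,"roll": 0}])

```text
clock: 10.25
tcp_pos: [0.6207, -0.0851, 0.1102]
orientation: [0.0, 0.493, 0.87, 0.0]
wrist_force: [-0.4, 0.4, -0.5]
finger_gap: 0.0155
grip_force: 29.6
```

Emit:
servo_tool(increments=[{"grip": 1,"x": -5,"y": 0,"z": -12,"roll": 0},{"grip": 1,"x": -5,"y": 0,"z": -25,"roll": 0},{"grip": 1,"x": 0,"y": 0,"z": -25,"roll": 0},{"grip": 1,"x": 0,"y": 0,"z": 0,"roll": 0},{"grip": 1,"x": 0,"y": 0,"z": 0,"roll": 0}])

```text
clock: 10.67
tcp_pos: [0.6269, -0.0941, 0.1736]
orientation: [0.002, 0.493, 0.87, 0.001]
wrist_force: [0.0, 0.6, -0.2]
finger_gap: 0.0157
grip_force: 29.6
```

```bash
python3 - <<'E'
from h import *
c,im=shot('wrist','w6.png'); s,i3=shot('scene')
plan([.605,-.066,.19],30.8)
o=np.zeros((600,800,3),np.uint8); o[:400,:640]=im
h=cv2.resize(i3[150:250,240:380],None,fx=2,fy=2,interpolation=cv2.INTER_CUBIC);o[400:600,:280]=h
cv2.imwrite('pics/comb2.png',np.clip(o[:,:,::-1]*1.4,0,255).astype(np.uint8))
E
```

```text
yaw 30.9 turn 0.1 D [-20.   27.3  19.3] tcp [ 0.625  -0.0933  0.1707] tilt [-3.e-04  4.e-04 -1.e+00] F [-0.2  0.2 -0.6] gap 0.016 q6 0.76 t 10.7667
{'x': np.float64(33.8), 'y': np.float64(-3.1), 'z': np.float64(-19.3), 'roll': np.float64(0.1)}
```

View pics/comb2.png

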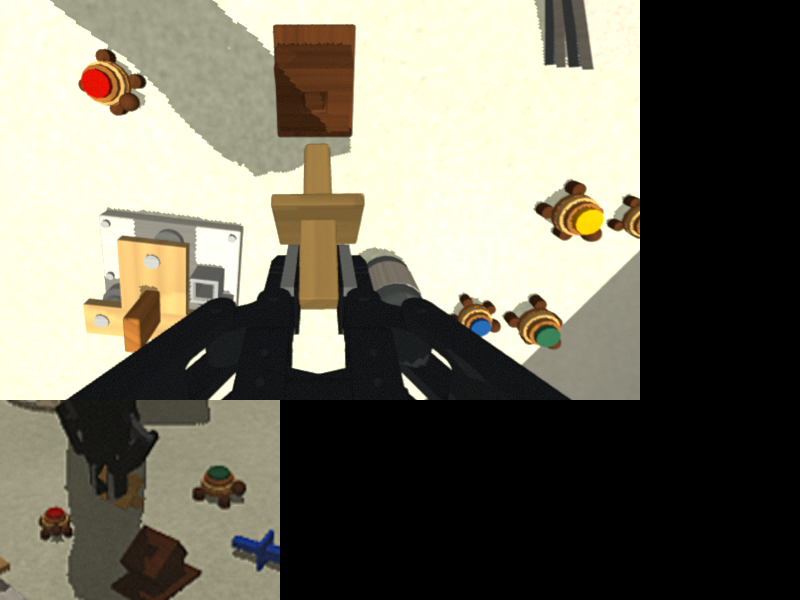

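The key is out of the holder, gripped squarely and still leaning, with its tip at (317,146) and collar corners at (271,196), (363,196), (278,243) and (358,243). The holder plate's corners are at (278,136), (352,136), (274,25) and (355,25). I'll pivot the key upright by drawing its shank against the top −x edge of the fixed holder block.

```bash
cat >> h.py <<'E'
def W(p,L):
    u=np.array([np.cos(p[3]),np.sin(p[3]),0]); v=np.array([-u[1],u[0],0]); z=np.array([0,0,1.])
    a=u*np.sin(p[4])+z*np.cos(p[4]); n=z*np.sin(p[4])-u*np.cos(p[4])
    return p[:3]+L[:,:1]*v+L[:,1:2]*n+L[:,2:]*a
E
python3 - <<'E'
from h import *
s=env.get_state(); c=cam('wrist',s)
p,r=fit(c,[(-47.5,35,8),(-47.5,-35,8),(47.5,35,8),(47.5,-35,8),(-17.8,0,55.7)],[(278,136),(352,136),(274,25),(355,25),(316,100)],0,[.582,-.024,np.radians(120.8)])
print('as-is',p.round(4),np.degrees(p[2]),r.round(1).tolist())
L=np.array([(-20,20,42),(20,20,42),(-20,-20,48),(20,-20,48),(-6,6,0),(6,6,0),(-8,8,84),(8,8,84)])/1000
uv=np.array([(271.5,196),(363,196),(278,243.5),(358,243.5),(305.5,145),(328.5,145),(300,300),(337,300)])
for m in (8,6):
  r=least_squares(lambda q:(proj(c,W(q,L[:m]))-uv[:m]).ravel(),[.6,-.05,.13,-1.03,.65])
  q=r.x; print('key',q.round(4),np.degrees(q[3:]),r.fun.reshape(-1,2).round(1).tolist())
  T=s['tcp_pos']+[0,0,.019]; u=np.array([np.cos(q[3]),np.sin(q[3]),0]); a=u*np.sin(q[4])+[0,0,np.cos(q[4])]
  k=(T-q[:3])@a; print('grasp key z',k*1000, 'off',(T-q[:3]-k*a)*1000)
ex=np.array([np.cos(p[2]),np.sin(p[2])]); 
print('tool in holder x', (s['tcp_pos'][:2]-p[:2])@ex*1000,'y',(s['tcp_pos'][:2]-p[:2])@[-ex[1],ex[0]]*1000,s['tcp_pos'])
E
```

```text
as-is [ 0.5816 -0.0247  2.1136] 121.09896871600938 [[-0.5, 0.2], [1.3, -0.0], [-1.4, -3.5], [2.0, -3.7], [-1.3, 7.1]]
key [ 0.6018 -0.0542  0.131  -1.0215  0.6776] [-58.52956503  38.82537262] [[0.6, 0.4], [-0.4, -0.4], [2.7, 1.6], [-2.5, 1.0], [0.7, -1.0], [-0.3, -1.2], [-1.6, -0.0], [0.9, -0.3]]
grasp key z 74.24555678615383 off [-1.11405244  0.55590072  0.84960168]
key [ 0.6018 -0.0542  0.1311 -1.0246  0.6733] [-58.70670564  38.57594109] [[0.4, 0.0], [-0.4, -0.5], [2.3, 1.6], [-2.7, 1.2], [0.7, -1.0], [-0.3, -1.2]]
grasp key z 74.19117312241788 off [-0.836075    0.41739251  0.63085825]
tool in holder x -81.20577053293394 y -1.6857124944578694 [ 0.62503095 -0.09334857  0.17073861]
```

Emit:
servo_tool(increments=[{"grip": 1,"x": -14,"y": 1,"z": 10,"roll": 0},{"grip": 1,"x": -15,"y": 1,"z": 25,"roll": 0},{"grip": 1,"x": 0,"y": 0,"z": 32,"roll": 0},{"grip": 1,"x": 0,"y": 0,"z": 25,"roll": 0},{"grip": 1,"x": 0,"y": 0,"z": 8,"roll": 0}], grip_force=20)

```text
clock: 11.18
tcp_pos: [0.6382, -0.1168, 0.0642]
orientation: [-0.005, 0.493, 0.87, -0.001]
wrist_force: [-0.4, 0.1, -1.9]
finger_gap: 0.0153
grip_force: 29.6
```

Emit:
servo_tool(increments=[{"grip": 1,"x": 5,"y": 0,"z": 0,"roll": 0},{"grip": 1,"x": 5,"y": 0,"z": 0,"roll": 0},{"grip": 1,"x": 5,"y": 0,"z": 0,"roll": 0},{"grip": 1,"x": 5,"y": 0,"z": 0,"roll": 0},{"grip": 1,"x": 5,"y": 0,"z": 0,"roll": 0}])

```text
clock: 11.6
tcp_pos: [0.6309, -0.0969, 0.0734]
orientation: [0.003, 0.493, 0.87, -0.001]
wrist_force: [4.1, -9.6, 4.4]
finger_gap: 0.0156
grip_force: 30.1
```

Emit:
servo_tool(increments=[{"grip": 1,"x": 5,"y": 0,"z": 0,"roll": 0},{"grip": 1,"x": 5,"y": 0,"z": 0,"roll": 0},{"grip": 1,"x": 5,"y": 0,"z": 0,"roll": 0},{"grip": 1,"x": 0,"y": 0,"z": 0,"roll": 0}])

```text
clock: 11.93
tcp_pos: [0.627, -0.0883, 0.0777]
orientation: [0.009, 0.494, 0.869, -0.002]
wrist_force: [3.2, -14.5, 12.3]
finger_gap: 0.0157
grip_force: 32.6
```

```bash
python3 - <<'E'
from h import *
s=env.get_state();ex=np.array([np.cos(2.1136),np.sin(2.1136)]);d=s['tcp_pos'][:2]-[.5816,-.0247]
print(d@ex*1000,d@[-ex[1],ex[0]]*1000,s['tcp_pos'],s['wrist_force'],s['ft_torque'],s['finger_gap'])
E
```

```text
-77.88081709780565 -6.0102977708752645 [ 0.62697486 -0.08828198  0.07771644] [  3.22961886 -14.4948492   12.32975747] [-2.96883915 -0.58654068  0.16548402] 0.015725108677852363
```

Emit:
servo_tool(increments=[{"grip": 1,"x": -17,"y": -2,"z": 0,"roll": 0},{"grip": 1,"x": -18,"y": -2,"z": 0,"roll": 0},{"grip": 1,"x": 0,"y": 0,"z": 6,"roll": 0},{"grip": 1,"x": 0,"y": 0,"z": 4.7,"roll": 0},{"grip": 1,"x": 0,"y": 0,"z": 0,"roll": 0}], grip_force=20)

```text
clock: 12.35
tcp_pos: [0.6346, -0.1139, 0.0593]
orientation: [-0.001, 0.493, 0.87, 0.0]
wrist_force: [0.5, 0.9, -1.4]
finger_gap: 0.0156
grip_force: 30.7
```

```bash
python3 - <<'E'
from h import *
c,im=shot('wrist','w7.png'); s=env.get_state()
ex=np.array([np.cos(2.1136),np.sin(2.1136)]);d=s['tcp_pos'][:2]-[.5816,-.0247]
print(d@ex*1000,d@[-ex[1],ex[0]]*1000,s['tcp_pos'],s['wrist_force'],s['finger_gap'],s['grip_force'])
b=np.array(c['R']);
# key edge rows along centre column: compare with w6 profile
i6=cv2.imread('pics/w6.png')[:,:,::-1]
for n,i in (('w6',i6),('w7',im)):
    col=i[120:330:4,314:322].mean(1).astype(int); print(n,[tuple(int(v) for v in x) for x in col])
    m=(i[:,:,0].astype(int)-i[:,:,2]>25)&(i[:,:,0]>70)
    print([ (r,int(m[r,240:400].sum())) for r in range(120,320,6)])
E
```

```text
-103.58183418216696 0.5954692625518774 [ 0.63459415 -0.11370096  0.05950795] [ 0.15034096  0.02090338 -0.29117563] 0.015225566306088923 30.66463530063629
w6 [(50, 29, 14), (42, 24, 10), (41, 23, 11), (45, 25, 13), (54, 45, 35), (112, 112, 96), (103, 82, 45), (116, 91, 48), (117, 91, 50), (116, 90, 48), (116, 91, 49), (116, 91, 49), (116, 91, 50), (116, 91, 49), (116, 91, 50), (116, 91, 49), (116, 91, 49), (116, 91, 50), (115, 90, 49), (98, 77, 42), (106, 83, 45), (113, 89, 48), (86, 67, 36), (88, 68, 36), (87, 68, 37), (107, 84, 45), (114, 89, 48), (113, 88, 48), (112, 88, 47), (113, 89, 48), (112, 88, 48), (113, 88, 48), (113, 89, 48), (113, 88, 48), (112, 88, 48), (112, 89, 48), (112, 89, 48), (112, 88, 48), (112, 88, 47), (112, 88, 48), (112, 88, 47), (112, 88, 48), (112, 87, 47), (112, 88, 48), (113, 89, 48), (98, 77, 41), (99, 78, 43), (104, 85, 52), (192, 191, 163), (202, 202, 171), (197, 196, 167), (196, 195, 166), (195, 194, 165)]
[(120, 79), (126, 71), (132, 47), (138, 49), (144, 70), (150, 77), (156, 92), (162, 96), (168, 110), (174, 147), (180, 160), (186, 160), (192, 160)
[... 733 characters left out ...]
8, 48), (112, 88, 48), (112, 87, 47), (111, 87, 47), (111, 87, 48), (111, 87, 48), (111, 88, 48), (111, 87, 47), (112, 87, 48), (111, 87, 48), (111, 87, 48), (111, 87, 48), (111, 87, 47), (122, 96, 52), (107, 84, 45), (108, 84, 46), (108, 84, 46), (182, 178, 148), (206, 205, 175), (206, 206, 175), (200, 200, 170)]
[(120, 82), (126, 79), (132, 75), (138, 73), (144, 67), (150, 60), (156, 56), (162, 75), (168, 81), (174, 44), (180, 37), (186, 37), (192, 38), (198, 38), (204, 101), (210, 111), (216, 126), (222, 125), (228, 124), (234, 123), (240, 139), (246, 133), (252, 133), (258, 106), (264, 99), (270, 97), (276, 94), (282, 91), (288, 89), (294, 77), (300, 69), (306, 38), (312, 37), (318, 36)]
```

```bash
cat >> h.py <<'E'
def tilt_table(s):
    c=cam('wrist',s); q=s['orientation']; Rm=R.from_quat([q[1],q[2],q[3],q[0]]).as_matrix(); u=-Rm[:,0]
    g=s['tcp_pos']-.019*Rm[:,2]; yaw=np.arctan2(u[1],u[0])
    for t in range(-10,42,4):
        th=np.radians(t); a=u*np.sin(th)+np.array([0,0,np.cos(th)]); tip=g-.074*a
        L=np.array([(0,6,0),(0,20,42),(0,20,48),(0,8,84),(0,-8,84)])/1000
        print(t,proj(c,W([*tip,yaw,th],L))[:,1].round(0))
E
python3 -c "
from h import *
tilt_table(env.get_state())"
```

```text
-10 [225. 219. 222. 273. 310.]
-6 [218. 216. 219. 275. 310.]
-2 [210. 213. 217. 277. 311.]
2 [203. 210. 215. 279. 312.]
6 [196. 207. 213. 282. 312.]
10 [189. 204. 211. 284. 312.]
14 [182. 202. 209. 286. 312.]
18 [175. 200. 208. 289. 312.]
22 [169. 198. 207. 291. 312.]
26 [162. 197. 206. 293. 311.]
30 [156. 196. 206. 295. 311.]
34 [150. 195. 206. 297. 310.]
38 [144. 195. 207. 299. 309.]
```

Emit:
servo_tool(increments=[{"grip": 1,"x": 6,"y": 0,"z": -8,"roll": 0},{"grip": 1,"x": 10,"y": 0,"z": 0,"roll": 0},{"grip": 1,"x": 6,"y": 0,"z": 0,"roll": 0},{"grip": 1,"x": 6,"y": 0,"z": 0,"roll": 0},{"grip": 1,"x": 6,"y": 0,"z": 0,"roll": 0}])

```text
clock: 12.82
tcp_pos: [0.619, -0.086, 0.0689]
orientation: [0.002, 0.493, 0.87, -0.001]
wrist_force: [3.0, -5.8, -0.8]
finger_gap: 0.0156
grip_force: 30.6
```

Emit:
servo_tool(increments=[{"grip": 1,"x": 6,"y": 0,"z": 0,"roll": 0},{"grip": 1,"x": 6,"y": 0,"z": 0,"roll": 0},{"grip": 1,"x": 5,"y": 0,"z": 0,"roll": 0},{"grip": 1,"x": 4,"y": 0,"z": 0,"roll": 0},{"grip": 1,"x": 0,"y": 0,"z": 0,"roll": 0}])

```text
clock: 13.23
tcp_pos: [0.6093, -0.0687, 0.0696]
orientation: [0.003, 0.493, 0.87, -0.0]
wrist_force: [2.7, -4.5, 0.6]
finger_gap: 0.0156
grip_force: 31.0
```

```bash
cat >> h.py <<'E'
def look(fn):
    s=env.get_state(); c,im=shot('wrist',fn)
    ex=np.array([np.cos(2.1136),np.sin(2.1136)]);d=s['tcp_pos'][:2]-[.5816,-.0247]
    print('hx,hy',d@ex*1000,d@[-ex[1],ex[0]]*1000,s['tcp_pos'],s['wrist_force'].round(1),s['finger_gap'],s['clock'])
    print([(r,tuple(int(v) for v in im[r,314:322].mean(0))) for r in range(140,236,3)])
    tilt_table(s)
E
python3 -c "
from h import *
look('w8.png')"
```

```text
hx,hy -51.98809704726542 -1.0004355294562228 [ 0.6093105  -0.06869876  0.06959518] [ 2.7 -4.5  0.6] 0.015617346535209105 13.2333
[(140, (47, 27, 12)), (143, (46, 26, 12)), (146, (46, 26, 13)), (149, (45, 25, 13)), (152, (46, 26, 11)), (155, (45, 25, 11)), (158, (45, 25, 11)), (161, (42, 24, 13)), (164, (42, 23, 11)), (167, (42, 23, 10)), (170, (51, 29, 14)), (173, (53, 30, 16)), (176, (53, 30, 15)), (179, (51, 28, 14)), (182, (49, 28, 12)), (185, (49, 27, 13)), (188, (52, 29, 14)), (191, (58, 32, 15)), (194, (53, 29, 13)), (197, (46, 25, 12)), (200, (47, 27, 12)), (203, (48, 27, 12)), (206, (47, 26, 13)), (209, (47, 27, 13)), (212, (44, 26, 12)), (215, (91, 72, 40)), (218, (108, 86, 47)), (221, (119, 94, 51)), (224, (111, 86, 47)), (227, (110, 87, 48)), (230, (112, 88, 48)), (233, (112, 89, 49))]
-10 [224. 219. 222. 273. 310.]
-6 [217. 216. 219. 275. 311.]
-2 [210. 212. 217. 277. 311.]
2 [202. 209. 214. 280. 312.]
6 [195. 207. 212. 282. 312.]
10 [188. 204. 211. 284. 312.]
14 [181. 202. 209. 286. 312.]
18 [175. 200. 208. 289. 312.]
22 [168. 198. 207. 291. 311.]
26 [161. 197. 206. 293. 311.]
30 [155. 196. 206. 295. 310.]
34 [149. 195. 206. 297. 310.]
38 [143. 195. 207. 299. 309.]
```

Emit:
servo_tool(increments=[{"grip": 1,"x": -20,"y": 0,"z": 0,"roll": 0},{"grip": 1,"x": -30,"y": 0,"z": -10,"roll": 0},{"grip": 1,"x": 0,"y": 0,"z": -35,"roll": 0},{"grip": 1,"x": 0,"y": 0,"z": -35,"roll": 0},{"grip": 1,"x": 0,"y": 0,"z": 0,"roll": 0}])

```text
clock: 13.7
tcp_pos: [0.6367, -0.1116, 0.1555]
orientation: [0.005, 0.493, 0.87, 0.001]
wrist_force: [1.4, 0.9, 0.2]
finger_gap: 0.0153
grip_force: 30.9
```

Emit:
servo_tool(increments=[{"grip": 1,"x": 0,"y": 0,"z": 0,"roll": 0},{"grip": 1,"x": 0,"y": 0,"z": 0,"roll": 0}])

```text
clock: 13.87
tcp_pos: [0.6328, -0.11, 0.148]
orientation: [-0.0, 0.493, 0.87, 0.0]
wrist_force: [-0.7, -0.4, -0.9]
finger_gap: 0.0153
grip_force: 30.9
```

```bash
python3 - <<'E'
from h import *
look('w9.png')
c=cam('wrist',env.get_state())
E
python3 - <<'E'
import cv2,numpy as np
im=cv2.imread('pics/w9.png')
o=cv2.resize(np.clip(im[140:330,230:410]*1.5,0,255).astype(np.uint8),None,fx=3,fy=3,interpolation=cv2.INTER_CUBIC)
cv2.imwrite('pics/w9c.png',o)
E
```

```text
hx,hy -99.52476290036203 0.22344452485659194 [ 0.63281706 -0.11003487  0.14799178] [-0.7 -0.4 -0.9] 0.015307143120876115 13.8667
[(140, (110, 111, 94)), (143, (109, 109, 92)), (146, (107, 107, 91)), (149, (108, 108, 92)), (152, (111, 111, 94)), (155, (115, 115, 98)), (158, (111, 111, 94)), (161, (115, 115, 98)), (164, (113, 113, 96)), (167, (117, 116, 99)), (170, (117, 117, 99)), (173, (117, 117, 99)), (176, (113, 113, 96)), (179, (180, 180, 153)), (182, (189, 188, 160)), (185, (191, 191, 162)), (188, (190, 190, 161)), (191, (189, 189, 160)), (194, (191, 191, 162)), (197, (184, 182, 153)), (200, (95, 75, 39)), (203, (96, 75, 41)), (206, (96, 75, 41)), (209, (96, 76, 41)), (212, (96, 75, 41)), (215, (83, 65, 35)), (218, (101, 79, 43)), (221, (108, 85, 45)), (224, (100, 79, 43)), (227, (101, 79, 42)), (230, (102, 80, 43)), (233, (102, 80, 43))]
-10 [225. 219. 222. 273. 310.]
-6 [218. 216. 219. 275. 310.]
-2 [210. 213. 217. 277. 311.]
2 [203. 210. 215. 280. 312.]
6 [196. 207. 213. 282. 312.]
10 [189. 204. 211. 284. 312.]
14 [182. 202. 209. 286. 312.]
18 [175. 200. 208. 289. 312.]
22 [169. 198. 207. 291. 312.]
26 [162. 197. 206. 293. 311.]
30 [156. 196. 206. 295. 311.]
34 [150. 195. 206. 297. 310.]
38 [144. 195. 207. 299. 309.]
```

```bash
python3 - <<'E'
from h import *
plan([.5946,-.2475,.165],113.5)
E
```

```text
yaw 30.93 turn -82.57 D [ -37.6 -137.6   17.9] tcp [ 0.6322 -0.1099  0.1471] tilt [-1.9e-03  8.0e-04 -1.0e+00] F [-0.1  0.9 -0.9] gap 0.0158 q6 0.73 t 13.9167
{'x': np.float64(-8.2), 'y': np.float64(-8.6), 'z': np.float64(-1.5), 'roll': np.float64(-6.88)}
{'x': np.float64(-7.1), 'y': np.float64(-9.5), 'z': np.float64(-1.5), 'roll': np.float64(-6.88)}
{'x': np.float64(-5.9), 'y': np.float64(-10.3), 'z': np.float64(-1.5), 'roll': np.float64(-6.88)}
{'x': np.float64(-4.7), 'y': np.float64(-10.9), 'z': np.float64(-1.5), 'roll': np.float64(-6.88)}
{'x': np.float64(-3.3), 'y': np.float64(-11.4), 'z': np.float64(-1.5), 'roll': np.float64(-6.88)}
{'x': np.float64(-1.9), 'y': np.float64(-11.7), 'z': np.float64(-1.5), 'roll': np.float64(-6.88)}
{'x': np.float64(-0.5), 'y': np.float64(-11.9), 'z': np.float64(-1.5), 'roll': np.float64(-6.88)}
{'x': np.float64(0.9), 'y': np.float64(-11.9), 'z': np.float64(-1.5), 'roll': np.float64(-6.88)}
{'x': np.float64(2.3), 'y': np.float64(-11.7), 'z': np.float64(-1.5), 'roll': np.float64(-6.88)}
{'x': np.float64(3.7), 'y': np.float64(-11.3), 'z': np.float64(-1.5), 'roll': np.float64(-6.88)}
{'x': np.float64(5.0), 'y': np.float64(-10.8), 'z': np.float64(-1.5), 'roll': np.float64(-6.88)}
{'x': np.float64(6.3), 'y': np.float64(-10.1), 'z': np.float64(-1.5), 'roll': np.float64(-6.88)}
```

Emit:
servo_tool(increments=[{"grip": 1,"x": -8,"y": -8.5,"z": -4,"roll": -6.9},{"grip": 1,"x": -7,"y": -9.5,"z": -4,"roll": -6.9},{"grip": 1,"x": -6,"y": -10.3,"z": -4,"roll": -6.9},{"grip": 1,"x": -4.7,"y": -11,"z": -4,"roll": -6.9},{"grip": 1,"x": -3.3,"y": -11.4,"z": -4,"roll": -6.9}], grip_force=30)

```text
clock: 14.33
tcp_pos: [0.6161, -0.1673, 0.1663]
orientation: [-0.002, 0.21, 0.978, 0.0]
wrist_force: [-0.1, 0.9, -0.6]
finger_gap: 0.0154
grip_force: 30.9
```

Emit:
servo_tool(increments=[{"grip": 1,"x": -2,"y": -11.7,"z": 0,"roll": -6.9},{"grip": 1,"x": -0.5,"y": -12,"z": 0,"roll": -6.9},{"grip": 1,"x": 1,"y": -12,"z": 0,"roll": -6.9},{"grip": 1,"x": 2.3,"y": -11.7,"z": 0,"roll": -6.9},{"grip": 1,"x": 3.7,"y": -11.3,"z": 0,"roll": -6.9}])

```text
clock: 14.75
tcp_pos: [0.6005, -0.225, 0.1661]
orientation: [-0.002, -0.089, 0.996, 0.001]
wrist_force: [-0.3, 0.4, 0.2]
finger_gap: 0.0154
grip_force: 30.9
```

Emit:
servo_tool(increments=[{"grip": 1,"x": 5,"y": -11,"z": 0,"roll": -6.8},{"grip": 1,"x": 6.3,"y": -10,"z": 0,"roll": -6.8},{"grip": 1,"x": 0,"y": 0,"z": 0,"roll": 0},{"grip": 1,"x": 0,"y": 0,"z": 0,"roll": 0},{"grip": 1,"x": 0,"y": 0,"z": 0,"roll": 0}])

```text
clock: 15.17
tcp_pos: [0.5951, -0.2475, 0.1671]
orientation: [-0.001, -0.202, 0.979, 0.001]
wrist_force: [0.3, -1.3, 0.4]
finger_gap: 0.0156
grip_force: 30.9
```

```bash
python3 - <<'E'
from h import *
plan([.5946,-.2475,.12],113.5)
E
```

```text
yaw 113.35 turn -0.15 D [ -0.5  -0.  -47.1] tcp [ 0.5951 -0.2475  0.1671] tilt [-0.0017  0.0015 -1.    ] F [ 0.3 -1.3  0.4] gap 0.0156 q6 -0.93 t 15.1667
{'x': np.float64(0.3), 'y': np.float64(0.1), 'z': np.float64(23.6), 'roll': np.float64(-0.07)}
{'x': np.float64(0.3), 'y': np.float64(0.1), 'z': np.float64(23.6), 'roll': np.float64(-0.07)}
```

Emit:
servo_tool(increments=[{"grip": 1,"x": 0,"y": 0,"z": 20,"roll": 0},{"grip": 1,"x": 0,"y": 0,"z": 25,"roll": 0},{"grip": 1,"x": 0,"y": 0,"z": 15,"roll": 0},{"grip": 1,"x": 0,"y": 0,"z": 0,"roll": 0},{"grip": 1,"x": 0,"y": 0,"z": 0,"roll": 0}])

```text
clock: 15.58
tcp_pos: [0.595, -0.247, 0.1073]
orientation: [-0.001, -0.204, 0.979, 0.001]
wrist_force: [-0.0, 0.6, 0.1]
finger_gap: 0.0154
grip_force: 30.9
```

```bash
python3 - <<'E'
from h import *
plan([.5946,-.2475,.105],113.5)
st=env.get_state()
c,im=shot('wrist','w10.png'); s,i3=shot('scene','s10.png')
p=[.5516,-.2664,.4109];co,sn=np.cos(p[2]),np.sin(p[2])
L=np.array([(33.5,-8.5,40),(50.5,-8.5,40),(50.5,8.5,40),(33.5,8.5,40),(0,38,55)])/1000
Wd=np.c_[L[:,:2]@[[co,sn],[-sn,co]]+p[:2],L[:,2]]
print('sock wrist',proj(c,Wd).round(0).tolist(),'scene',proj(s,Wd).round(0).tolist())
tilt_table(st)
f=lambda a,k:cv2.resize(a,None,fx=k,fy=k,interpolation=cv2.INTER_CUBIC)
o=np.zeros((600,800,3),np.uint8)
o[:300,:540]=f(im[140:290,190:460],2)
o[300:600,:420]=f(i3[180:280,170:310],3)
cv2.imwrite('pics/comb3.png',np.clip(o[:,:,::-1]*1.6,0,255).astype(np.uint8))
E
```

```text
yaw 113.49 turn -0.01 D [-0.4 -0.5 -2.3] tcp [ 0.595  -0.247   0.1073] tilt [-0.0023  0.0017 -1.    ] F [-0.   0.6  0.1] gap 0.0154 q6 -0.93 t 15.5833
{'x': np.float64(0.5), 'y': np.float64(-0.3), 'z': np.float64(2.3), 'roll': np.float64(-0.01)}
sock wrist [[305.0, 189.0], [306.0, 212.0], [331.0, 212.0], [331.0, 189.0], [382.0, 143.0]] scene [[224.0, 249.0], [228.0, 252.0], [234.0, 249.0], [230.0, 246.0], [232.0, 229.0]]
-10 [225. 219. 222. 273. 309.]
-6 [218. 216. 219. 275. 310.]
-2 [210. 213. 217. 277. 311.]
2 [203. 210. 214. 279. 311.]
6 [196. 207. 212. 282. 312.]
10 [189. 204. 211. 284. 312.]
14 [182. 202. 209. 286. 312.]
18 [175. 200. 208. 289. 312.]
22 [169. 198. 207. 291. 312.]
26 [162. 197. 206. 293. 311.]
30 [156. 196. 206. 295. 311.]
34 [150. 195. 206. 297. 310.]
38 [144. 195. 207. 299. 309.]
```

View pics/comb3.png

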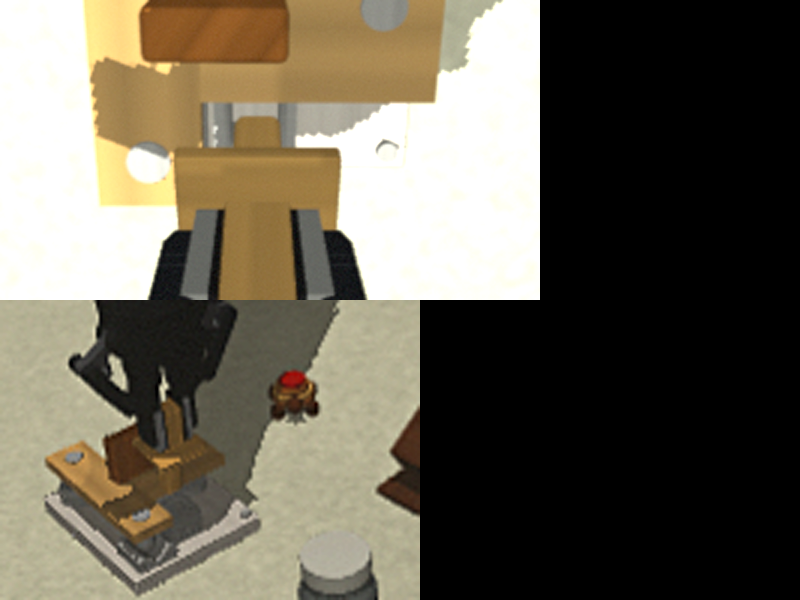

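The wrist crop shows the key's tip centred on the socket sideways (column 319 against 318) and its shank leaning about 4.6°. The scene crop shows it right above the socket beside the seated carrier. I'll insert it, straightening it on the way down.

Emit:
servo_tool(increments=[{"grip": 1,"x": 0,"y": 0,"z": 6,"roll": 0},{"grip": 1,"x": 0,"y": 0,"z": 5,"roll": 0},{"grip": 1,"x": 0,"y": 0,"z": 4,"roll": 0},{"grip": 1,"x": 0.5,"y": 0,"z": 4,"roll": 0},{"grip": 1,"x": 0,"y": 0,"z": 0,"roll": 0}])

```text
clock: 16.1
tcp_pos: [0.5952, -0.2484, 0.0884]
orientation: [0.0, -0.204, 0.979, 0.0]
wrist_force: [1.7, -0.6, -0.9]
finger_gap: 0.0156
grip_force: 30.8
```

Emit:
servo_tool(increments=[{"grip": 1,"x": 1.5,"y": 0,"z": 4,"roll": 0},{"grip": 1,"x": 1.5,"y": 0,"z": 4,"roll": 0},{"grip": 1,"x": 1,"y": 0,"z": 4,"roll": 0},{"grip": 1,"x": 1,"y": 0,"z": 3,"roll": 0},{"grip": 1,"x": 0,"y": 0,"z": 0,"roll": 0}])

```text
clock: 16.52
tcp_pos: [0.5923, -0.2502, 0.0745]
orientation: [0.002, -0.204, 0.979, 0.0]
wrist_force: [4.5, 2.9, -1.4]
finger_gap: 0.0156
grip_force: 30.9
```

Emit:
servo_tool(increments=[{"grip": 1,"x": 0,"y": 0,"z": 2,"roll": 0},{"grip": 1,"x": 0,"y": 0,"z": 2,"roll": 0},{"grip": 1,"x": 0,"y": 0,"z": 1.5,"roll": 0},{"grip": 1,"x": 0,"y": 0,"z": 1,"roll": 0},{"grip": 1,"x": 0,"y": 0,"z": 0,"roll": 0}])

```text
clock: 16.93
tcp_pos: [0.5924, -0.2503, 0.0683]
orientation: [0.002, -0.204, 0.979, -0.0]
wrist_force: [3.8, 2.8, -0.2]
finger_gap: 0.0155
grip_force: 31.2
```

Emit:
servo_tool(increments=[{"grip": 1,"x": 0,"y": 0,"z": 1,"roll": 0},{"grip": 1,"x": 0,"y": 0,"z": 1,"roll": 0},{"grip": 1,"x": 0,"y": 0,"z": 1,"roll": 0},{"grip": 1,"x": 0,"y": 0,"z": 1,"roll": 0},{"grip": 1,"x": 0,"y": 0,"z": 0,"roll": 0}])

```text
clock: 17.35
tcp_pos: [0.5927, -0.2502, 0.0674]
orientation: [0.003, -0.204, 0.979, -0.001]
wrist_force: [-0.4, 5.8, 16.4]
finger_gap: 0.0156
grip_force: 33.3
```

Emit:
servo_tool(increments=[{"grip": 1,"x": 0,"y": 0,"z": -2.5,"roll": 0},{"grip": 0.9,"x": 0,"y": 0,"z": 0,"roll": 0},{"grip": 0.75,"x": 0,"y": 0,"z": 0,"roll": 0},{"grip": 0.6,"x": 0,"y": 0,"z": 0,"roll": 0},{"grip": 0.6,"x": 0,"y": 0,"z": 0,"roll": 0}])

```text
clock: 17.77
tcp_pos: [0.5896, -0.2508, 0.0655]
orientation: [-0.001, -0.203, 0.979, 0.0]
wrist_force: [-0.0, 0.4, 1.0]
finger_gap: 0.034
grip_force: 0.0
```

Emit:
servo_tool(increments=[{"grip": 0.5,"x": 0,"y": 0,"z": -10,"roll": 0},{"grip": 0.5,"x": 0,"y": 0,"z": -25,"roll": 0},{"grip": 0.5,"x": 0,"y": 0,"z": -35,"roll": 0},{"grip": 0.5,"x": 0,"y": 0,"z": -35,"roll": 0},{"grip": 0.5,"x": -20,"y": 0,"z": -10,"roll": 0}])

```text
clock: 18.18
tcp_pos: [0.6087, -0.2451, 0.1882]
orientation: [0.002, -0.202, 0.979, -0.003]
wrist_force: [1.2, -0.1, 1.6]
finger_gap: 0.0425
grip_force: 0.0
```

Emit:
servo_tool(increments=[{"grip": 0.5,"x": -30,"y": 0,"z": 0,"roll": 0},{"grip": 0.5,"x": -20,"y": 0,"z": 0,"roll": 0},{"grip": 0.5,"x": 0,"y": 0,"z": 0,"roll": 0},{"grip": 0.5,"x": 0,"y": 0,"z": 0,"roll": 0}])

```text
clock: 18.52
tcp_pos: [0.655, -0.2223, 0.181]
orientation: [-0.0, -0.204, 0.979, 0.0]
wrist_force: [-0.3, -0.4, -0.5]
finger_gap: 0.0424
grip_force: 0.0
```

```bash
python3 - <<'E'
from h import *
st=env.get_state(); c,im=shot('wrist','w11.png'); print(st['tcp_pos'],st['wrist_force'],st['clock'])
p=[.5516,-.2664,.4109];co,sn=np.cos(p[2]),np.sin(p[2])
# predicted: key home top (z 100), collar top corners (z 64), carrier screws
L=np.array([(34,-8,100),(50,-8,100),(50,8,100),(34,8,100),(22,-20,64),(62,-20,64),(62,20,64),(22,20,64)])/1000
S=np.array([(-50,-34,55),(50,-34,55),(0,38,55)])/1000
w=lambda L:np.c_[L[:,:2]@[[co,sn],[-sn,co]]+p[:2],L[:,2]]
a=proj(c,w(L)); print(a.round(0).tolist(),proj(c,w(S)).round(0).tolist())
g=cv2.cvtColor(im,cv2.COLOR_RGB2GRAY)
e=cv2.Canny(g,40,100)
# best shift of the predicted outline on the edge distance map: grip top and collar separately
dt=cv2.distanceTransform(255-e,cv2.DIST_L2,5)
for n,q in (('griptop',a[:4]),('collar',a[4:])):
    t=np.linspace(0,1,20)[:,None]; pts=np.vstack([q[i]*(1-t)+q[(i+1)%4]*t for i in range(4)])
    best=min((np.minimum(dt[np.clip((pts[:,1]+dy).round().astype(int),0,399),np.clip((pts[:,0]+dx).round().astype(int),0,639)],6).mean(),dx,dy) for dx in range(-14,15) for dy in range(-14,15))
    print(n,best)
E
```

```text
[ 0.65503079 -0.22231362  0.18103894] [-0.25932778 -0.39575897 -0.52048854] 18.5167
[[308.0, 87.0], [308.0, 113.0], [333.0, 113.0], [333.0, 87.0], [293.0, 69.0], [294.0, 124.0], [346.0, 124.0], [347.0, 69.0]] [[271.0, -42.0], [277.0, 107.0], [372.0, 38.0]]
griptop (np.float32(2.65), 11, 13)
collar (np.float32(1.3798063), -2, 2)
```

```bash
python3 - <<'E'
import cv2
im=cv2.imread('pics/w11.png')[:,:,::-1].astype(int)
print('col320',[(r,int(im[r,318:323].sum(2).mean())) for r in range(58,132,2)])
for R in (80,100,107): print('row',R,[(x,int(im[R-1:R+2,x].sum(1).mean())) for x in range(286,354,2)])
# screws: grey bright blobs
import numpy as np
for (u,v) in ((277,107),(372,38)):
    w=im[v-12:v+13,u-12:u+13]; m=(w.max(2)-w.min(2)<25); y,x=np.nonzero(m); print((u,v),m.sum(),(x.mean()+u-12,y.mean()+v-12) if m.any() else None)
E
```

```text
Traceback (most recent call last):
numpy.exceptions.AxisError: axis 2 is out of bounds for array of dimension 2
```

```bash
python3 - <<'E'
import cv2, numpy as np
im=cv2.imread('pics/w11.png')[:,:,::-1].astype(int); s=im.sum(2)
print('col320',[(r,int(s[r,318:323].mean())) for r in range(58,132,2)])
for R in (80,100,107): print('row',R,[(x,int(s[R-1:R+2,x].mean())) for x in range(286,354,2)])
for (u,v) in ((277,107),(372,38)):
    w=im[v-12:v+13,u-12:u+13]; m=(w.max(2)-w.min(2)<25); y,x=np.nonzero(m); print((u,v),m.sum(),(x.mean()+u-12,y.mean()+v-12) if m.any() else None)
E
```

```text
col320 [(58, 385), (60, 373), (62, 265), (64, 241), (66, 236), (68, 232), (70, 217), (72, 218), (74, 205), (76, 199), (78, 200), (80, 204), (82, 202), (84, 201), (86, 200), (88, 190), (90, 179), (92, 175), (94, 202), (96, 227), (98, 229), (100, 230), (102, 233), (104, 232), (106, 233), (108, 228), (110, 227), (112, 229), (114, 229), (116, 234), (118, 215), (120, 218), (122, 225), (124, 226), (126, 287), (128, 298), (130, 300)]
row 80 [(286, 389), (288, 379), (290, 353), (292, 348), (294, 360), (296, 358), (298, 357), (300, 359), (302, 357), (304, 359), (306, 310), (308, 199), (310, 202), (312, 200), (314, 204), (316, 202), (318, 203), (320, 203), (322, 206), (324, 201), (326, 200), (328, 205), (330, 203), (332, 202), (334, 204), (336, 201), (338, 204), (340, 202), (342, 200), (344, 198), (346, 266), (348, 263), (350, 270), (352, 271)]
row 100 [(286, 393), (288, 383), (290, 375), (292, 359), (294, 381), (296, 380), (298, 383), (300, 370), (302, 227), (304, 244), (306, 222), (308, 246), (310, 240), (312, 227), (314, 226), (316, 226), (318, 230), (320, 230), (322, 232), (324, 231), (326, 227), (328, 225), (330, 187), (332, 218), (334, 217), (336, 216), (338, 218), (340, 218), (342, 217), (344, 244), (346, 298), (348, 294), (350, 300), (352, 303)]
row 107 [(286, 370), (288, 385), (290, 377), (292, 323), (294, 275), (296, 259), (298, 217), (300, 220), (302, 219), (304, 220), (306, 218), (308, 227), (310, 227), (312, 225), (314, 227), (316, 230), (318, 232), (320, 232), (322, 227), (324, 229), (326, 233), (328, 238), (330, 208), (332, 221), (334, 223), (336, 224), (338, 225), (340, 226), (342, 221), (344, 250), (346, 295), (348, 296), (350, 300), (352, 297)]
(277, 107) 243 (np.float64(276.18106995884773), np.float64(105.93004115226337))
(372, 38) 314 (np.float64(371.5191082802548), np.float64(36.75796178343949))
```

```bash
python3 -c "
from h import *
print(env.hand_in())"
```

```text
the job is handed in; nothing more can be done
None
```

I put the carrier on the base, pushed the key home in the socket, let go of both and handed the job in; no verdict came back, and my last wrist-camera check put the carrier at its seated place and the key leaning about 3°, within the 6.9° allowed.

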